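# Close the leaning jars and stack them

### The arm

A 7-joint arm with a two-finger parallel gripper is mounted at the origin on the work surface. World frame = base frame: x ahead of the robot, y to its left, z up, the work surface at z = 0. Lengths are in m, angles in rad, forces in N, time in s.
With the tool pointing down it reaches from about 0.425 to 0.875 m from the base axis. Payload 4.7 kg.
Tool frame: the origin (TCP) lies at the very end of the fingers, on their centre line; the grasp point (between the pads) lies 19 mm behind it; z points along the fingers, y is the line along which they close (so a half turn about z gives the same grasp; the last joint's range is limited). The gripper opens to 87 mm and grips with 3 to 60 N. Pads are 19 mm wide; open, the fingers measure 117 mm over their backs; the gripper's body (75 mm by 190 mm) begins 51 mm behind the grasp point.
Start: joints at [1.239, 0.321, -0.07, 1.45, 0.023, 1.371, -0.057], TCP at [0.22, -0.612, 0.184] pointing down, gripper open.
Joint ranges: [-2.86, 2.86], [-0.3, 2.09], [-1.38, 1.24], [0.06, 2.45], [-1.56, 4.7], [0.09, 2.05], [-2.69, 2.69]. Speed limits (rad/s): [2.57, 2.57, 3.14, 3.14, 3.14, 3.14, 3.14].

### API

Orientations are given as a rotation vector (axis times angle).
In Python, from bench import ctrl, get_image, job gives the robot as it stands.
- The arm moves only by the shell command python3 -m crank 'ROWS' [FORCE]. ROWS is JSON, a list that holds one entry, the list of rows, each a list of 5 numbers: the shift along the tool's x, y, z in mm, then the turn about the tool's z in rad, then the closure, from -1 (fully open) to 1 (shut), so that 0 is half open. A call has 1 to 10 rows; each row shifts and turns the commanded pose from where the row before left it, along the tool's axes as they then stand; what a row does not reach is not made up. A row lasts 1/12 s, in which the tool goes at most 41.7 mm and 7.16 degrees, less where a joint would pass 70% of its speed; a pose out of reach is approached as far as the arm can. A call with a gripper value outside its range is refused whole. The fingers move at their own pace and stop on an object; FORCE is the grip in N (left out, the last holds). Time passes only in rows, so rows that do not move let the fingers close. It gives the time, the measured TCP pose, the force, the opening and the grip force at its end, in the units of the state.
- ctrl.get_state(): the state, without advancing time (a new reading comes with each control period).
- get_image(name): name is "side" or "top" or "wrist"; returns a dict with "pixels" (420x560x3 uint8, red, green, blue), "fx", "fy", "cx", "cy" (pixels), "T" (4x4, takes a point from camera to world coordinates); the wrist camera has in their place "T_tool_cam" (4x4, takes a point from camera to tool coordinates, whose origin is the TCP and whose axes are the flange's). Camera axes: x right, y down, z forward; pixel columns grow to the right and rows downward; lengths in m; the calibration is good to about 2 mm. A picture is of the moment at which its call begins: read the wrist's pose just before it. There is no depth.
- job.close_job(): hands the job in; it is judged then, once.
The state is a dict: "time": time; "joint_positions": joint angles; "qd": joint speeds; "joint_torque": joint torques, N m; "position": TCP position; "tool_rot": TCP orientation; "ft_force": force on the tool from outside, world axes, zero at the start; "torque": the same for the moment, N m; "grip_width": opening from 0.0 (shut) to 1.0 (fully open); "grip_force": force on a finger pad.
Only numpy, scipy, OpenCV 4.12 (cv2) and the standard library are available. Lean on these libraries where they do the work, as an engineer would, in place of code of your own. Each camera call takes 0.05 s, during which the arm holds its last target. There are 200 camera calls.

### The job

Two square white jars lean in the aluminium rack with their lids loose. Screw each jar's lid fully home before you lift that jar out of the rack, then stack them squarely, upright and with sides parallel, on the middle of the cardboard case: the tall jar on the case, the short jar on top of the tall one. Leave the round jar in the rack and do not disturb the case, bottle, bowl or tray.

Things in the scene. Friction and masses are not known exactly. Their poses are not given: they have to be found in the camera images.
- tall_jar: Loose white plastic jar, square body 64 x 64 mm, 105 mm tall in all: body 77 mm, then black round screw lid 54 mm across, 28 mm high. About 355 g (varies). Origin: centre of its underside; z along its axis to the lid (30 degrees off vertical in the rack); x and y across its flat sides (in the rack x points downhill). Carry it by the lid or body; turning the lid may turn it 4 degrees in its pocket.
- short_jar: Loose white plastic jar, square body 64 x 64 mm, 75 mm tall in all: body 47 mm, then black round screw lid 54 mm across, 28 mm high. About 265 g (varies). Origin: centre of its underside; z along its axis to the lid (30 degrees off vertical in the rack); x and y across its flat sides (in the rack x points downhill). Carry it by the lid or body; turning the lid may turn it 4 degrees in its pocket.
- tall_lid (a joint): Turn of the tall jar's lid in rad: 0 = fully home against its stop, positive = unscrewed (anticlockwise seen from above the lid), up to 3.0; it starts between 0.7 and 2.5. Screw it home clockwise; friction 0.12 N m; it stays where left, neither rises nor comes off. The white line on its top, centre to rim, lies along the jar's +x at 0.
- short_lid (a joint): Turn of the short jar's lid in rad: 0 = fully home against its stop, positive = unscrewed (anticlockwise seen from above the lid), up to 3.0; it starts between 0.7 and 2.5. Screw it home clockwise; friction 0.12 N m; it stays where left, neither rises nor comes off. The white line on its top, centre to rim, lies along the jar's +x at 0.
- tall_lid_top (a point): Centre of the flat top of the tall jar's lid, on the axis; z out of the lid. It turns with the lid. The lid's skirt is 28 mm high below this point, then come the jar's square shoulders.
- short_lid_top (a point): Centre of the flat top of the short jar's lid, on the axis; z out of the lid. It turns with the lid. The lid's skirt is 28 mm high below this point, then come the jar's square shoulders.
- rack: Fixed aluminium rack, 100 (x) x 330 mm (y). Origin: centre of underside, z up. Its floor slopes down 30 degrees towards +x, 55 mm above the origin at mid-depth. Pockets at y -110, 0, +110 mm, 2 mm play a side, hold one jar each in varying order, tops leaning to +x. Square to the floor: backrest (low side) 32 mm high, dividers 25, lip (high side) 12. Pull a jar out along its own axis.
- case: Closed square cardboard case 110 x 110 x 50 mm high, 1.5 kg, standing on the bench. Origin: centre of its underside; top 50 mm above; x and y along its edges.
- round_jar: Bystander: white jar with a round body 64 mm across, 90 mm tall in all, with the same black lid, already closed, leaning in the third pocket. Origin: centre of its underside, z along its axis.
- bottle: Bystander: loose round bottle 60 mm across, 170 mm tall, standing beyond the case. Origin: centre of its underside.
- bowl: Bystander: loose steel bowl 100 mm across, 50 mm high, in front of the case (robot's side). Origin: centre of its underside.
- tray: Bystander: loose pink grid tray 120 x 200 x 45 mm with clear tubes standing up to 80 mm, behind the rack. Origin: centre of its underside.
Things that resemble listed ones, but are neither listed nor needed, are in the scene too. Leave any turquoise look-alike of the tall_jar alone. Leave any yellow look-alike of the short_jar alone.

How it is judged:
By the outcome, as a careful person would: the job done as asked, in the order asked, and still so for the second after the job is handed in, with the robot touching nothing.
It also fails if it takes over 72 s, if anything falls off the work surface, if the arm or the gripper's body presses on something with over 40 N, if the wrist force passes 120 N, or if a joint passes its speed limit or range.

## Working session

There is one attempt and no reset: what is moved stays moved. The work goes in short steps, Python scripts to look and compute and a shell command to move; the robot and the scene stay as the last step left them, time stands still between calls to the robot, and variables do not carry over. Pictures are saved under pics/ and viewed, at most 10 in all, crops included, and the job is handed in when it is done.

```bash
mkdir -p pics; ls; python3 - <<'E'
from bench import ctrl,get_image
import cv2,numpy as np
s=ctrl.get_state();print({k:np.round(v,3).tolist() for k,v in s.items()})
for n in("top","side"):
    g=get_image(n);cv2.imwrite(f"pics/{n}0.png",g["pixels"][:,:,::-1]);print(n,g["fx"],g["fy"],g["cx"],g["cy"]);print(np.round(g["T"],4).tolist())
g=get_image("wrist");print(g["fx"],g["cx"],g["cy"],np.round(g["T_tool_cam"],4).tolist())
E
```

```text
pics
{'time': 0.0, 'joint_positions': [1.239, 0.322, -0.07, 1.452, 0.023, 1.371, -0.057], 'qd': [-0.001, -0.001, -0.001, 0.002, -0.001, 0.001, -0.0], 'joint_torque': [-0.0, -49.129, -0.404, -31.253, -0.064, 0.044, 0.0], 'position': [0.22, -0.611, 0.183], 'tool_rot': [-3.093, -0.54, 0.001], 'ft_force': [-0.711, 0.532, -0.988], 'torque': [0.028, 0.02, -0.002], 'grip_force': 0.0, 'grip_width': 1.0}
top 431.3680747215182 431.3680747215182 271.5982221178218 203.74042059611517
[[-0.0167, -0.9754, 0.2196, 0.3285], [-0.9999, 0.0171, 0.0001, -0.0283], [-0.0039, -0.2196, -0.9756, 1.1052], [0.0, 0.0, 0.0, 1.0]]
side 444.4530833138451 444.4530833138451 279.0948691668882 208.12351277591162
[[0.9979, -0.049, 0.0418, 0.5192], [-0.0642, -0.7142, 0.697, -0.657], [-0.0043, -0.6982, -0.7158, 0.7661], [0.0, 0.0, 0.0, 1.0]]
310.4985020753503 279.3661282593381 205.51092668843262 [[-0.0008, -0.961, -0.2767, 0.0758], [1.0, -0.0008, 0.0, -0.0004], [-0.0003, -0.2767, 0.961, -0.2011], [0.0, 0.0, 0.0, 1.0]]
```

View pics/top0.png

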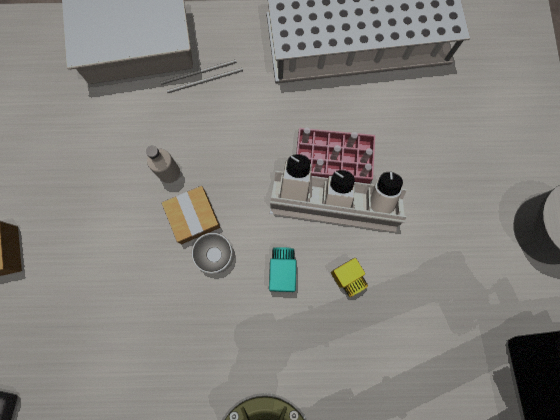

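View pics/side0.png

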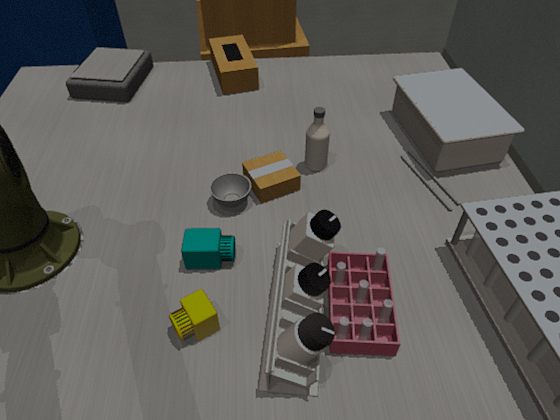

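Top view: jars with lids at about (298,165), (342,182) and (390,183), case at (190,214). The turquoise (283,270) and yellow (350,275) look-alikes lie on the bench, so I leave them. Next I enlarge the rack and case.

```bash
python3 - <<'E'
import cv2,numpy as np
t=cv2.imread("pics/top0.png");s=cv2.imread("pics/side0.png")
r=lambda im,x,y,w,h:cv2.resize(im[y:y+h,x:x+w],(800,600),interpolation=cv2.INTER_CUBIC)
g=lambda a:np.uint8(255*(a/255.)**.6)
cv2.imwrite("pics/tc.png",g(r(t,264,125,160,120)));cv2.imwrite("pics/sc.png",g(r(s,236,195,160,200)[:, :]) if 0 else g(cv2.resize(s[195:395,246:406],(480,600),interpolation=cv2.INTER_CUBIC)))
E
```

```text
(no output)
```

View pics/tc.png

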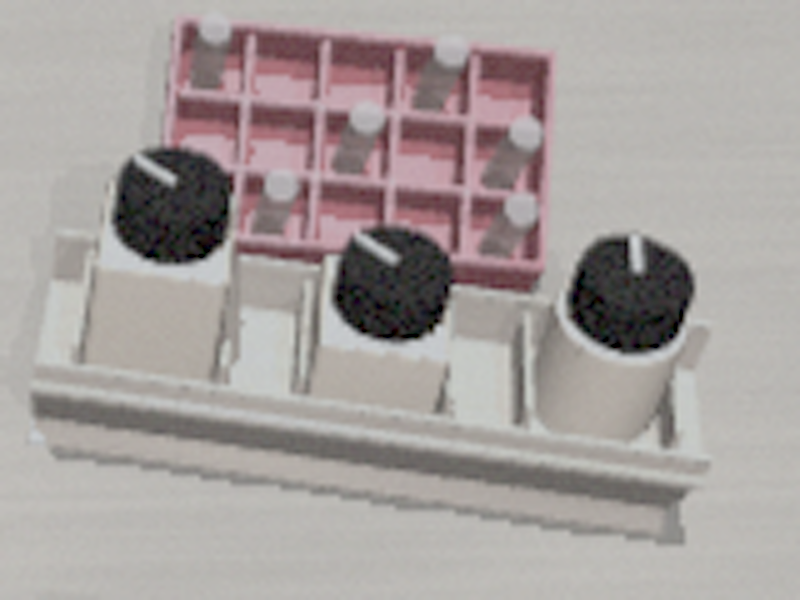

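View pics/sc.png

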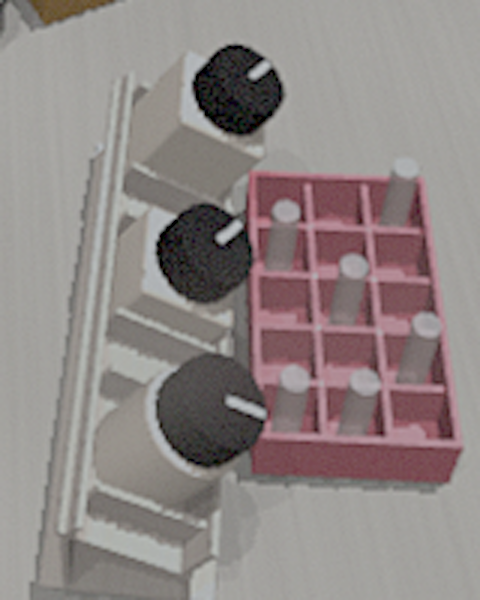

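Tall jar: square body, left, lid (172,182) in the crop. Short jar: square body, middle, (397,262). The right-hand jar is round and stays. Both lid lines point about 60° anticlockwise of uphill-image. I need an enlarged crop of the case as well, plus triangulation.

```bash
cat > h.py <<'E'
import numpy as np,cv2
from bench import ctrl,get_image
from scipy.spatial.transform import Rotation as R
K={'top':(431.368,271.598,203.740,np.array([[-0.0167,-0.9754,0.2196,0.3285],[-0.9999,0.0171,0.0001,-0.0283],[-0.0039,-0.2196,-0.9756,1.1052]])),
'side':(444.453,279.095,208.1235,np.array([[0.9979,-0.049,0.0418,0.5192],[-0.0642,-0.7142,0.697,-0.657],[-0.0043,-0.6982,-0.7158,0.7661]]))}
def ray(n,p):
    f,cx,cy,T=K[n];d=T[:,:3]@[(p[0]-cx)/f,(p[1]-cy)/f,1];return T[:,3],d/np.linalg.norm(d)
def tri(pt,ps):
    (a,u),(b,v)=ray('top',pt),ray('side',ps)
    s=np.linalg.lstsq(np.c_[u,-v],b-a,rcond=None)[0];x,y=a+s[0]*u,b+s[1]*v
    return (x+y)/2,np.linalg.norm(x-y)
def atz(n,p,z):
    a,u=ray(n,p);return a+u*(z-a[2])/u[2]
def px(n,P):
    f,cx,cy,T=K[n];c=T[:,:3].T@(np.asarray(P)-T[:,3]);return np.array([f*c[0]/c[2]+cx,f*c[1]/c[2]+cy])
E
python3 - <<'E'
from h import *
t=[264+np.array([172.,0])[0]/5,0]
tc=lambda x,y:(264+(x+.0)/5-.4,125+y/5-.4); sc=lambda x,y:(246+x/3-.33,195+y/3-.33)
A=tri(tc(174,184),sc(252,78));B=tri(tc(398,263),sc(222,240));C=tri(tc(640,271),sc(229,400))
for q in(A,B,C):print(q)
d=A[0]-B[0];print(np.linalg.norm(d[:2]),np.degrees(np.arctan2(d[1],d[0])-np.arctan2(110,15)))
d=A[0]-C[0];print(np.linalg.norm(d[:2]),np.degrees(np.arctan2(d[1],d[0])-np.arctan2(220,7.5)))
# line tips
for P,q in((A[0],tc(136,158)),(B[0],tc(359,238))):print(atz('top',q,P[2]+.0)-P)
im=cv2.imread("pics/top0.png")[175:255,154:230];s=cv2.imread("pics/side0.png")[145:205,235:311]
o=np.vstack([cv2.resize(im,None,fx=4,fy=4,interpolation=2),cv2.resize(s,None,fx=4,fy=4,interpolation=2)]);
cv2.imwrite("pics/case.png",np.uint8(255*(o/255.)**.7));print(o.shape)
E
```

```text
(array([ 0.64714814, -0.09223994,  0.14437032]), np.float64(0.004194283937733589))
(array([ 0.6148058 , -0.19866425,  0.12077155]), np.float64(0.006274142058087423))
(array([ 0.6043023, -0.3093208,  0.133626 ]), np.float64(0.00453078668066694))
0.11123020780165643 -9.138854706793587
0.22126876256413872 -9.212606347649498
[0.01087992 0.01719526 0.        ]
[0.00944453 0.01754918 0.        ]
(560, 304, 3)
```

View pics/case.png

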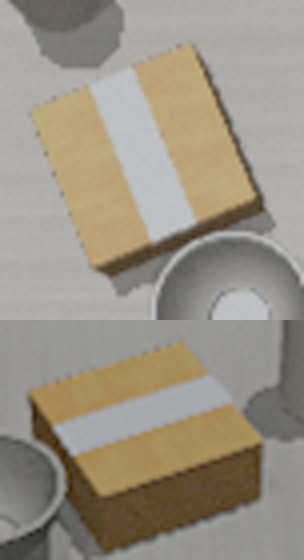

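Case crop: top-face corners at (30,112), (192,44), (262,197), (97,270) in the upper panel and (30,393), (180,343), (260,440), (103,497) in the lower panel.

```bash
python3 - <<'E'
from h import *
T=np.array([(30,112),(192,44),(262,197),(97,270)])/4+[154-.4,175-.4]
S=np.array([(30,393-320),(180,343-320),(260,440-320),(103,497-320)])/4+[235-.4,145-.4]
a=np.array([atz('top',p,.05) for p in T]);b=np.array([atz('side',p,.05) for p in S])
for q in(a,b):
    e=np.roll(q,-1,0)-q;print(q.mean(0),np.linalg.norm(e,axis=1),np.degrees(np.arctan2(e[:,1],e[:,0]))%90)
# lid angles: intersect with tilted plane
y=np.radians(-9.2);c=np.array([np.cos(y),np.sin(y),0]);zz=np.array([0,0,1.])
X=c*np.cos(np.pi/6)-zz*.5;Z=c*.5+zz*.866;Y=np.cross(Z,X)
tc=lambda x,y:(264+x/5-.4,125+y/5-.4); sc=lambda x,y:(246+x/3-.33,195+y/3-.33)
for P,t0,t1,s0,s1 in(([.6471,-.0922,.1444],(174,184),(136,158),(252,78),(270,64)),([.6148,-.1987,.1208],(398,263),(359,238),(222,240),(243,221))):
  for n,p0,p1 in(('top',tc(*t0),tc(*t1)),('side',sc(*s0),sc(*s1))):
    q=[]
    for p in(p0,p1):
        o,u=ray(n,p);q.append(o+u*((P-o)@Z)/(u@Z))
    d=q[1]-q[0];print(n,np.linalg.norm(d),np.degrees(np.arctan2(d@Y,d@X)))
E
```

```text
[0.54513775 0.17614021 0.05      ] [0.10947129 0.10895665 0.11014501 0.11017417] [22.78391939 24.58707035 23.4273246  24.22024646]
[0.54842739 0.17728127 0.05      ] [0.10606895 0.10621233 0.10638719 0.10668522] [24.13466937 23.4870007  24.38718924 23.31950141]
top 0.024178618079474242 52.8903423606965
side 0.024042451031833906 55.42905614561703
top 0.02331888936790325 54.15664511092056
side 0.024995967057362872 54.87224398205543
```

```bash
cat >> h.py <<'E'
def st():
    s=ctrl.get_state();M=R.from_rotvec(s['tool_rot']).as_matrix();return s,np.array(s['position']),M,np.degrees(np.arctan2(M[1,0],M[0,0]))
def plan(t,yaw):
    s,p,M,y=st();d=np.asarray(t)-p;turn=(y-yaw+180)%360-180
    # shift in tool axes after the turn, and before
    Ma=R.from_euler('z',yaw,degrees=True).as_matrix()@np.diag([1,-1,-1])
    print('t%.2f'%s['time'],'p',np.round(p*1e3,1),'yaw %.1f'%y,'now-mm',np.round(M.T@d*1e3,1),'afterturn-mm',np.round(Ma.T@d*1e3,1),'turn %.3f'%np.radians(turn),'F',np.round(s['ft_force'],1),'grip %.1f mm %.1fN'%(87*s['grip_width'],s['grip_force']))
c92=np.array([np.cos(np.radians(-9.2)),np.sin(np.radians(-9.2)),0])
E
python3 -m crank '[[[0,0,-12,0.101,-1],[0,0,-12,0.101,-1],[0,0,-12,0.101,-1],[0,0,-12,0.101,-1],[0,0,-12,0.102,-1]]]' 20
python3 -c "
from h import *
plan(np.array([.647,-.092,.23])-.004*c92,-9.2)"
```

```text
time: 0.57
position: [0.2202, -0.6113, 0.2439]
tool_rot: [-3.13, 0.259, 0.001]
ft_force: [0.2, 0.3, -0.3]
grip_width: 0.997
grip_force: 0.0
t0.57 p [ 220.2 -611.3  243.9] yaw -9.5 now-mm [ 331.6 -582.4   14.1] afterturn-mm [ 334.3 -580.8   13.9] turn -0.005 F [ 0.2  0.3 -0.3] grip 86.8 mm 0.0N
```

```bash

python3 -m crank '[[[18.5,-32.3,0.8,0,-1],[18.5,-32.3,0.8,0,-1],[18.5,-32.3,0.8,0,-1],[18.5,-32.3,0.8,0,-1],[18.5,-32.3,0.8,0,-1],[18.5,-32.3,0.8,0,-1],[18.5,-32.3,0.8,0,-1],[18.5,-32.3,0.8,0,-1],[18.5,-32.3,0.8,0,-1]]]' >/dev/null
python3 -m crank '[[[18.5,-32.3,0.8,0,-1],[18.5,-32.3,0.8,0,-1],[18.5,-32.3,0.8,0,-1],[18.5,-32.3,0.8,0,-1],[18.5,-32.3,0.8,0,-1],[18.5,-32.3,0.8,0,-1],[18.5,-32.3,0.8,0,-1],[18.5,-32.3,0.8,0,-1],[18.5,-32.3,0.8,0,-1],[0,0,0,0,-1]]]' >/dev/null
python3 - <<'E'
from h import *
plan(np.array([.647,-.092,.23])-.004*c92,-9.2)
s,p,M,y=st()
g=get_image("wrist");np.savez("w1.npz",p=p,M=M,T=g["T_tool_cam"]);im=g["pixels"][:,:,::-1]
T=np.array(g["T_tool_cam"])
def wpx(P):
    q=M.T@(np.array(P)-p);q=T[:3,:3].T@(q-T[:3,3]);return np.array([g["fx"]*q[0]/q[2]+g["cx"],g["fx"]*q[1]/q[2]+g["cy"]])
for P in([.647,-.092,.145],[.615,-.199,.1205]):print(wpx(P))
cv2.imwrite("pics/w1.png",np.uint8(255*(im/255.)**.7))
E
```

```text
t2.15 p [644.7 -80.3 228. ] yaw -8.5 now-mm [ 0.1 11.2 -2.1] afterturn-mm [ 0.2 11.2 -2. ] turn 0.012 F [-1.4  2.2 -0.7] grip 86.9 mm 0.0N
[292.22731243 195.10498088]
[398.59085031 204.24773089]
```

View pics/w1.png

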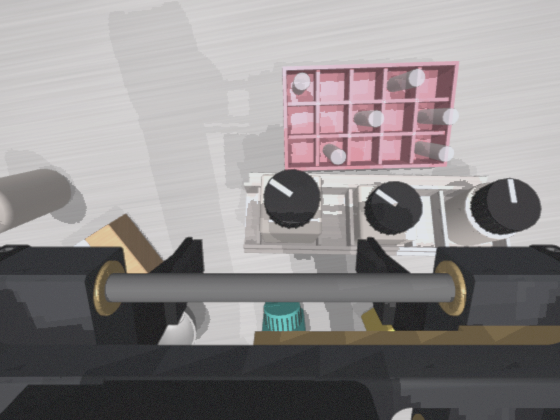

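Wrist view: tall lid line runs from (271,181) to about (292,194), so the centre matches the predicted (292,195). The short lid's centre is about (397,203), predicted (399,204). The estimates hold within about 1 mm. Now I descend and do the first stroke.

```bash

python3 -m crank '[[[0,11,0,0,-1],[0,0,16,-0.105,-1],[0,0,16,-0.105,-1],[0,0,16,-0.105,-1],[0,0,16,0,-1],[0,0,16,0,-1],[0,0,14,0,-1],[0,0,0,0,-1]]]' 20
python3 -c "
from h import *
plan(np.array([.647,-.092,.134])-.004*c92,-9.2)"
```

```text
time: 2.87
position: [0.6367, -0.1054, 0.1319]
tool_rot: [3.132, 0.236, -0.01]
ft_force: [-0.3, -0.5, 0.0]
grip_width: 0.998
grip_force: 0.0
t2.87 p [ 636.7 -105.4  131.9] yaw 8.6 now-mm [  8.4 -12.9  -2.1] afterturn-mm [  4.  -14.9  -2.1] turn 0.311 F [-0.3 -0.5  0. ] grip 86.9 mm 0.0N
```

```bash

python3 -m crank '[[[8.4,-12.9,-2,0,-1],[0,0,0,0,-1],[0,0,0,0,-1]]]' 20 >/dev/null
python3 -c "
from h import *
plan(np.array([.647,-.092,.134])-.004*c92,-9.2)"
```

```text
t3.12 p [646.6 -88.3 138.5] yaw 8.9 now-mm [-4.   2.4  4.5] afterturn-mm [-3.   3.5  4.5] turn 0.315 F [-0.  -0.1 -0.8] grip 86.8 mm 0.0N
```

```bash

python3 -m crank '[[[0,0,0,0,-1],[0,0,0,0,-1]]]' 20 >/dev/null
python3 -c "
from h import *
plan(np.array([.647,-.092,.134])-.004*c92,-9.2)"
```

```text
t3.28 p [646.2 -89.1 137.9] yaw 8.8 now-mm [-3.5  1.8  3.9] afterturn-mm [-2.7  2.7  3.9] turn 0.314 F [0.6 0.2 0.5] grip 86.7 mm 0.0N
```

```bash

python3 -m crank '[[[-3.5,1.8,3.5,0,-1],[0,0,0,0,0.2],[0,0,0,0,1],[0,0,0,0,1],[0,0,0,0,1],[0,0,0,0,1]]]' 20 
python3 -m crank '[[[0,0,0,0.11,1],[0,0,0,0.11,1],[0,0,0,0.11,1],[0,0,0,0.11,1],[0,0,0,0.11,1],[0,0,0,0.11,1],[0,0,0,0,1],[0,0,0,0,1]]]' 20 
python3 -c "
from h import *
plan(np.array([.647,-.092,.134])-.004*c92,-9.2);print(ctrl.get_state()['torque'])"
```

```text
time: 3.78
position: [0.6432, -0.0897, 0.1339]
tool_rot: [3.132, 0.243, 0.0]
ft_force: [0.5, 0.6, -0.5]
grip_width: 0.708
grip_force: 0.0
time: 4.45
position: [0.6432, -0.0897, 0.1339]
tool_rot: [3.043, -0.78, 0.0]
ft_force: [0.3, 0.5, 0.1]
grip_width: 0.095
grip_force: 0.0
t4.45 p [643.2 -89.7 133.9] yaw -28.8 now-mm [ 0.7  1.6 -0.1] afterturn-mm [ 0.1  1.7 -0.1] turn -0.341 F [0.3 0.5 0.1] grip 8.3 mm 0.0N
[ 0.08248668  0.01069447 -0.00339337]
```

```bash
python3 - <<'E'
from h import *
a=get_image("side");b=get_image("top")["pixels"][:,:,::-1];a=a["pixels"][:,:,::-1]
o=np.hstack([cv2.resize(b[110:250,250:410],None,fx=2.5,fy=2.5,interpolation=2),cv2.resize(a[180:320,230:390],None,fx=2.5,fy=2.5,interpolation=2)])
cv2.imwrite("pics/chk.png",np.uint8(255*(o/255.)**.6))
E
```

```text
(no output)
```

View pics/chk.png

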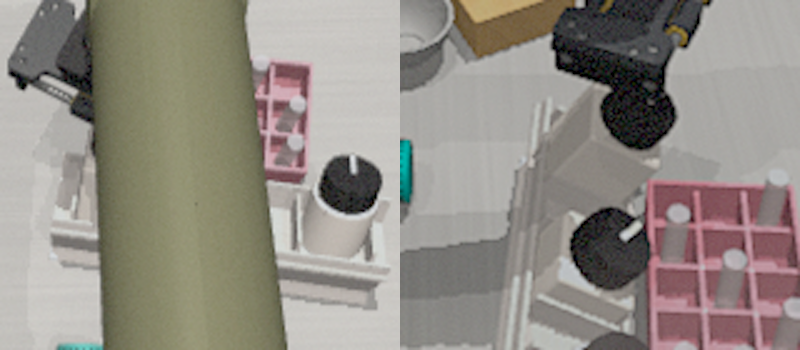

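```bash
python3 - <<'E'
from h import *
s,p,M,y=st()
f=lambda q:np.round((q-[230,180])*2.5+[400,0])
print(f(px('side',p)),f(px('side',p-M[:,2]*.070)),f(px('side',[.647,-.092,.145])),f(px('side',[.647,-.089,.2])))
E
```

```text
[640. 110.] [647.  44.] [646. 102.] [652.  47.]
```

```bash
python3 - <<'E'
from h import *
a=get_image("side")["pixels"][:,:,::-1];w=get_image("wrist")["pixels"][:,:,::-1]
o=np.hstack([cv2.resize(w[60:420,140:420],(440,566)),cv2.resize(a[180:283,280:345],(357,566),interpolation=2)])
cv2.imwrite("pics/chk2.png",np.uint8(255*(o/255.)**.5))
E
```

```text
(no output)
```

View pics/chk2.png

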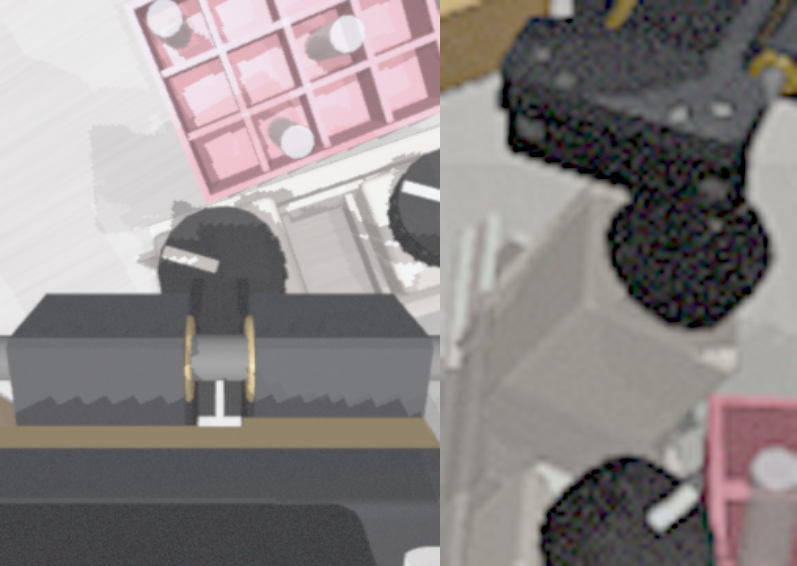

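The wrist shows the fingers shut over the lid centre with no contact, so the tips stopped short of the lid. I'll probe down gently to find the contact height.

```bash

python3 -m crank '[[[0,0,2,0,1],[0,0,2,0,1],[0,0,2,0,1],[0,0,0,0,1]]]' 20 
python3 -m crank '[[[0,0,2,0,1],[0,0,2,0,1],[0,0,0,0,1]]]' 20 |egrep 'pos|force|width'
```

```text
time: 4.98
position: [0.6427, -0.0899, 0.1271]
tool_rot: [3.042, -0.785, -0.002]
ft_force: [0.6, -0.4, 0.0]
grip_width: 0.003
grip_force: 0.0
position: [0.6428, -0.0898, 0.1232]
ft_force: [-0.5, 0.5, 0.5]
grip_width: 0.007
grip_force: 0.0
```

```bash

python3 -m crank '[[[0,0,2.5,0,1],[0,0,2.5,0,1],[0,0,0,0,1]]]' 20 |egrep 'pos|force'
python3 -m crank '[[[0,0,2.5,0,1],[0,0,2.5,0,1],[0,0,0,0,1]]]' 20 |egrep 'pos|force'
```

```text
position: [0.6427, -0.0898, 0.1181]
ft_force: [0.1, -0.4, -1.6]
grip_force: 0.0
position: [0.644, -0.09, 0.115]
ft_force: [0.8, -0.3, 3.2]
grip_force: 1.7
```

Contact came at a reported z of 0.116, where the lid surface is at about 0.147. The finger ends therefore sit about 31 mm higher than the reported TCP. That agrees with the wrist picture, and I'll use this offset from now on.

```bash

python3 -m crank '[[[0,0,-15,0,1],[0,0,-15,0,-1],[0,0,0,-0.112,-1],[0,0,0,-0.112,-1],[0,0,0,-0.112,-1],[0,0,0,-0.112,-1],[0,0,0,-0.112,-1],[0,0,0,-0.112,-1],[0,0,0,0,-1],[0,0,0,0,-1]]]' 20 >/dev/null
python3 -c "
from h import *
plan(np.array([.647,-.092,.103])-.004*c92,-9.2)"
```

```text
t6.57 p [643.1 -89.9 143.6] yaw 9.4 now-mm [-0.3  1.4 40.6] afterturn-mm [ 0.2  1.4 40.6] turn 0.324 F [0.  0.7 0.3] grip 52.5 mm 0.0N
```

```bash

python3 -m crank '[[[0,1.4,0,0,-1],[0,0,0,0,-1],[0,0,0,0,-1],[0,0,14,0,-1],[0,0,14,0,-1],[0,0,12.5,0,-1],[0,0,0,0,1],[0,0,0,0,1],[0,0,0,0,1],[0,0,0,0,1]]]' 20 |egrep 'pos|force|width'
python3 -m crank '[[[0,0,0,0,1],[0,0,0,0,1],[0,0,0,0,1]]]' 20 |egrep 'time|pos|force|width'
```

```text
position: [0.644, -0.0912, 0.1041]
ft_force: [-0.5, 0.0, -0.0]
grip_width: 0.779
grip_force: 0.0
time: 7.65
position: [0.6437, -0.091, 0.1039]
ft_force: [0.5, 0.5, 1.3]
grip_width: 0.586
grip_force: 19.6
```

Gripped. Now the first stroke.

```bash

python3 -m crank '[[[0,0,0,0.11,1],[0,0,0,0.11,1],[0,0,0,0.11,1],[0,0,0,0.11,1],[0,0,0,0.11,1],[0,0,0,0.11,1],[0,0,0,0,1]]]' 20 |egrep 'time|pos|force|width'
python3 - <<'E'
from h import *
plan(np.array([.647,-.092,.103])-.004*c92,-9.2);print(ctrl.get_state()['torque'])
E
```

```text
time: 8.23
position: [0.6443, -0.0939, 0.1053]
ft_force: [0.9, -2.0, 4.1]
grip_width: 0.589
grip_force: 19.8
t8.23 p [644.3 -93.9 105.3] yaw -28.6 now-mm [-2.3 -1.6  2.2] afterturn-mm [-1.7 -2.3  2.3] turn -0.338 F [ 0.9 -2.   4.1] grip 51.3 mm 19.8N
[-0.60045955  0.07276525  0.06938518]
```

```bash
cat >> h.py <<'E'
def lid(P,off=0):
    s,p,M,yw=st();g=get_image("wrist");T=np.array(g["T_tool_cam"]);im=cv2.cvtColor(g["pixels"],cv2.COLOR_RGB2GRAY).astype(np.float32)
    X=c92*np.cos(np.pi/6)-np.array([0,0,.5]);Z=c92*.5+np.array([0,0,.866]);Y=np.cross(Z,X)
    th=np.radians(np.arange(-120,121,2));r=np.linspace(.008,.022,15)
    Q=np.array(P)+r[None,:,None]*(np.cos(th)[:,None,None]*X+np.sin(th)[:,None,None]*Y)
    q=((Q-p)@M-T[:3,3])@T[:3,:3]
    u=(g["fx"]*q[...,0]/q[...,2]+g["cx"]).astype(np.float32);v=(g["fx"]*q[...,1]/q[...,2]+g["cy"]).astype(np.float32)
    I=np.median(cv2.remap(im,u,v,cv2.INTER_LINEAR),axis=1);k=np.argsort(-I)[:6]
    print('lid line deg/bright',[(int(np.degrees(th[i]).round()),int(I[i])) for i in k],'median',int(np.median(I)));return g
E
python3 -m crank '[[[0,0,0,0,-0.5],[0,0,0,0,-0.5],[0,0,0,0,-0.5],[0,0,0,-0.11,-0.5],[0,0,0,-0.11,-0.5],[0,0,0,-0.11,-0.5],[0,0,0,-0.11,-0.5],[0,0,0,-0.11,-0.5],[0,0,0,-0.11,-0.5],[0,0,0,0,-0.5]]]' 20 |egrep 'pos|force|width'
python3 - <<'E'
from h import *
lid([.647,-.092,.145])
plan(np.array([.647,-.092,.103])-.004*c92,-9.2)
E
```

```text
position: [0.6429, -0.0907, 0.1025]
ft_force: [-0.2, -0.5, -0.6]
grip_width: 0.751
grip_force: 0.0
lid line deg/bright [(34, 228), (32, 228), (30, 228), (36, 228), (38, 228), (40, 225)] median 36
t9.12 p [642.9 -90.8 102.7] yaw 9.5 now-mm [ 0.   0.5 -0.3] afterturn-mm [ 0.2  0.5 -0.3] turn 0.326 F [0.5 0.1 0.2] grip 65.0 mm 0.0N
```

```bash

python3 -m crank '[[[0,0,0,0,1],[0,0,0,0,1],[0,0,0,0,1],[0,0,0,0.11,1],[0,0,0,0.11,1],[0,0,0,0.11,1],[0,0,0,0.11,1],[0,0,0,0.11,1],[0,0,0,0.11,1],[0,0,0,0,1]]]' 35 |egrep 'pos|force|width'
python3 -c "
from h import *
print(ctrl.get_state()['torque'])"
python3 -m crank '[[[0,0,0,0,-0.5],[0,0,0,0,-0.5],[0,0,0,0,-0.5],[0,0,0,-0.11,-0.5],[0,0,0,-0.11,-0.5],[0,0,0,-0.11,-0.5],[0,0,0,-0.11,-0.5],[0,0,0,-0.11,-0.5],[0,0,0,-0.11,-0.5],[0,0,0,0,-0.5]]]' 35 |egrep 'pos|force|width'
python3 - <<'E'
from h import *
lid([.647,-.092,.145])
E
```

```text
position: [0.6424, -0.0969, 0.1044]
ft_force: [-2.9, -7.2, 5.0]
grip_width: 0.598
grip_force: 35.6
[-2.17472843  1.06996887  0.26154794]
position: [0.6433, -0.0902, 0.103]
ft_force: [0.2, -0.1, -0.6]
grip_width: 0.75
grip_force: 0.0
lid line deg/bright [(12, 228), (10, 228), (8, 228), (14, 228), (6, 227), (16, 225)] median 36
```

```bash

python3 -m crank '[[[0,0,0,0,1],[0,0,0,0,1],[0,0,0,0,1],[0,0,0,0.11,1],[0,0,0,0.11,1],[0,0,0,0.11,1],[0,0,0,0.11,1],[0,0,0,0.11,1],[0,0,0,0.11,1],[0,0,0,0,1]]]' 35 |egrep 'pos|force|width'
python3 -c "
from h import *
print(ctrl.get_state()['torque'])"
python3 -m crank '[[[0,0,0,0,-0.5],[0,0,0,0,-0.5],[0,0,0,0,-0.5],[0,0,0,-0.11,-0.5],[0,0,0,-0.11,-0.5],[0,0,0,-0.11,-0.5],[0,0,0,-0.11,-0.5],[0,0,0,-0.11,-0.5],[0,0,0,-0.11,-0.5],[0,0,0,0,-0.5]]]' 35 |egrep 'time|pos|force|width'
python3 - <<'E'
from h import *
lid([.647,-.092,.145])
E
```

```text
position: [0.6443, -0.0931, 0.1051]
ft_force: [0.2, -1.5, 3.1]
grip_width: 0.562
grip_force: 34.0
[-0.16967093  0.10530274  0.17326119]
time: 12.5
position: [0.6428, -0.0907, 0.1025]
ft_force: [0.2, -0.0, -0.2]
grip_width: 0.755
grip_force: 0.0
lid line deg/bright [(-2, 228), (-4, 228), (0, 228), (2, 227), (-6, 227), (-8, 225)] median 36
```

```bash

python3 -m crank '[[[0,0,0,0,1],[0,0,0,0,1],[0,0,0,0,1],[0,0,0,0.11,1],[0,0,0,0.11,1],[0,0,0,0.11,1],[0,0,0,0,1],[0,0,0,0,1]]]' 30 |egrep 'pos|force|width'
python3 - <<'E'
from h import *
print(ctrl.get_state()['torque'])
lid([.647,-.092,.145])
plan([.647,-.092,.103]-.004*c92,-9.2)
E
```

```text
position: [0.6433, -0.0913, 0.1037]
ft_force: [-0.8, -0.8, 3.2]
grip_width: 0.602
grip_force: 30.0
[-0.10654734  0.36500124  0.07947124]
lid line deg/bright [(-2, 233), (-6, 233), (-4, 233), (0, 233), (2, 231), (-8, 230)] median 28
t13.27 p [643.4 -91.3 103.7] yaw -9.2 now-mm [-0.3  0.1  0.7] afterturn-mm [-0.3  0.1  0.7] turn -0.000 F [-1.4 -0.4  2.7] grip 52.3 mm 30.0N
```

The line reads -3° and no longer moves, so the lid is home and the jar has turned slightly in its pocket. Now I pull it out along its axis.

```bash

python3 -m crank '[[[4,0,-6.9,0,1],[5,0,-8.7,0,1],[5,0,-8.7,0,1],[6,0,-10.4,0,1],[6,0,-10.4,0,1],[5,0,-8.7,0,1],[0,0,-8,0,1],[0,0,0,0,1],[0,0,0,0,1]]]' 30 |egrep 'pos|force|width'
python3 - <<'E'
from h import *
plan([.647,-.092,.103]-.004*c92,-9.2)
w=get_image("side")["pixels"][:,:,::-1];cv2.imwrite("pics/s2.png",w)
print(ctrl.get_state()['torque'])
E
```

```text
position: [0.6745, -0.0961, 0.1657]
ft_force: [0.3, 0.3, -4.3]
grip_width: 0.604
grip_force: 30.0
t14.02 p [674.5 -96.1 165.7] yaw -9.3 now-mm [-31.9   0.4  62.7] afterturn-mm [-31.8   0.3  62.7] turn -0.002 F [ 0.3  0.3 -4.3] grip 52.6 mm 30.0N
[ 0.04807229 -0.0495108  -0.03276426]
```

```bash

python3 -m crank '[[[2,0,-15,0,1],[5,0,-15,0,1],[0,0,0,0,1]]]' 30 >/dev/null
python3 -c "
from h import *
plan([.70,.04,.19],26.8)
print(px('top',[.70,.04,0]))"
```

```text
t14.32 p [682.7 -97.6 197.6] yaw -9.4 now-mm [  -5.3 -138.6    7.6] afterturn-mm [  77.5 -115.     7.6] turn -0.631 F [ 0.9 -0.2 -1.8] grip 52.0 mm 30.0N
[245.49363493 159.66999428]
```

```bash

python3 -m crank '[[[-1,-23,0,0,1],[-1,-23,0,0,1],[-1,-23,0,0,1],[-1,-23,0,0,1],[-1,-23,0,0,1],[0,-23,0,0,1]]]' 30 >/dev/null
python3 -m crank '[[[0,0,0,-0.105,1],[0,0,0,-0.105,1],[0,0,0,-0.105,1],[0,0,0,-0.105,1],[0,0,0,-0.105,1],[0,0,0,-0.105,1],[0,0,0,0,1],[0,0,0,0,1],[0,0,0,0,1]]]' 30 >/dev/null
python3 -c "
from h import *
plan([.70,.04,.074],26.8)"
```

```text
t15.57 p [698.   39.5 194.4] yaw 26.6 now-mm [  2.2   0.5 120.4] afterturn-mm [  2.1   0.4 120.4] turn -0.004 F [-0.5 -0.9 -3.5] grip 52.5 mm 30.0N
```

```bash

python3 -m crank '[[[0,0,20,0,1],[0,0,30,0,1],[0,0,30,0,1],[0,0,25,0,1],[0,0,13,0,1],[0,0,0,0,1],[0,0,0,0,1]]]' 30 | egrep "pos|force"
python3 -m crank '[[[0,0,0,0,1],[0,0,0,0,1],[0,0,0,0,1],[0,0,0,0,1],[0,0,0,0,1]]]' 6 | egrep "pos|force|width"
python3 - <<'E'
from h import *
plan([.70,.04,.074],26.8)
a=get_image("side")["pixels"][:,:,::-1];b=get_image("top")["pixels"][:,:,::-1]
np.save('a.npy',a)
cv2.imwrite("pics/s3.png",a)
E
```

```text
position: [0.6983, 0.0396, 0.0772]
ft_force: [0.0, -0.5, -3.2]
grip_force: 30.0
position: [0.6996, 0.0398, 0.0791]
ft_force: [-0.1, 1.1, -0.1]
grip_width: 0.368
grip_force: 0.0
t16.57 p [699.6  39.8  79.1] yaw 26.7 now-mm [ 0.5 -0.   5.1] afterturn-mm [ 0.5 -0.   5.1] turn -0.001 F [-0.1  1.1 -0.1] grip 32.0 mm 0.0N
```

The jar slipped out at 6 N. I'll rise and look.

```bash

python3 -m crank '[[[0,0,-20,0,1],[0,0,-30,0,-1],[0,0,-30,0,-1],[0,0,-20,0,-1],[0,0,0,0,-1],[0,0,0,0,-1]]]' 20 | egrep "pos|force"
python3 - <<'E'
from h import *
s,p,M,y=st();g=get_image("wrist");np.savez("w2.npz",p=p,M=M);print(p,y)
a=get_image("side")["pixels"][:,:,::-1];w=g["pixels"][:,:,::-1]
o=np.vstack([cv2.resize(w[0:280,60:500],(628,400)),cv2.resize(a[130:270,240:460],(314,200),interpolation=2).repeat(1,1) if 0 else np.hstack([cv2.resize(a[150:250,290:447],(314,200),interpolation=2),np.zeros((200,314,3),np.uint8)])])
cv2.imwrite("pics/c3.png",np.uint8(255*(o/255.)**.7))
E
```

```text
position: [0.6995, 0.0399, 0.1794]
ft_force: [0.2, 0.0, -0.6]
grip_force: 0.0
[0.69952405 0.03990106 0.17943042] 26.74409614575739
```

View pics/c3.png

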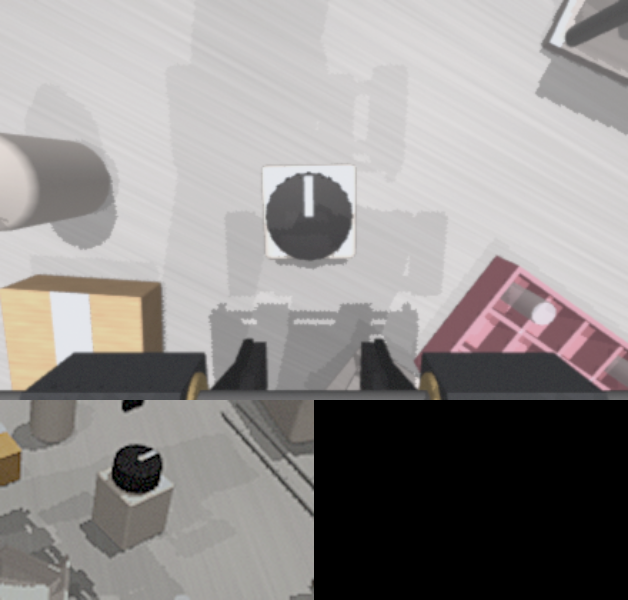

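The tall jar stands upright on the bench. Its lid centre is at about (309,215) in the composite and the line, (308,178)-(309,215), is parallel to the body edges, so the lid is home.

```bash
cat >> h.py <<'E'
def wat(pix,z,p,M,T,fx,cx,cy):
    d=M@T[:3,:3]@np.array([(pix[0]-cx)/fx,(pix[1]-cy)/fx,1]);o=p+M@T[:3,3];return o+d*(z-o[2])/d[2]
def upr(P,rad=.022):
    """refine upright lid: dark-disc centre & line yaw at height z"""
    s,p,M,yw=st();g=get_image("wrist");T=np.array(g["T_tool_cam"]);im=cv2.cvtColor(g["pixels"],cv2.COLOR_RGB2GRAY).astype(np.float32)
    n=200;xs=np.linspace(-.05,.05,n);A,B=np.meshgrid(xs,xs)  # world offset x (cols), y(rows)
    Q=np.stack([P[0]+A,P[1]+B,np.full_like(A,P[2])],-1);q=((Q-p)@M-T[:3,3])@T[:3,:3]
    I=cv2.remap(im,(g["fx"]*q[...,0]/q[...,2]+g["cx"]).astype(np.float32),(g["fx"]*q[...,1]/q[...,2]+g["cy"]).astype(np.float32),cv2.INTER_LINEAR)
    return I,xs,yw
E
python3 - <<'E'
from h import *
z=np.load('w2.npz');T=np.array(get_image("wrist")["T_tool_cam"])
w=lambda x,y:wat((60+x*440/628-.3,y*.7-.2),.105,z['p'],z['M'],T,310.4985,279.366,205.511)
w2=lambda x,y:wat((60+x*440/628-.3,y*.7-.2),.077,z['p'],z['M'],T,310.4985,279.366,205.511)
c=w(309,215);t=w(308,177);print(c,t-c,np.linalg.norm(t-c),np.degrees(np.arctan2(*(t-c)[1::-1])))
q=np.array([w2(263,167),w2(355,165),w2(355,257),w2(267,259)]);print(q.mean(0));e=np.roll(q,-1,0)-q;print(np.linalg.norm(e,axis=1),np.degrees(np.arctan2(e[:,1],e[:,0]))%90)
side=[(290+(138)/2,150+56/2)];print(px('side',c),px('side',q.mean(0)))
plan([c[0],c[1],.053],26.8)
E
```

```text
[0.74036019 0.06384897 0.105     ] [0.01996109 0.0106418  0.        ] 0.02262063084820299 28.063286039873315
[0.73905903 0.0626828  0.077     ]
[0.06061715 0.06148617 0.06132354 0.06159861] [27.89429268 28.16379805 27.99866183 27.50635326]
[359.087283   179.20282272] [357.07131389 188.8057205 ]
t17.32 p [697.6  39.3 175.7] yaw 26.7 now-mm [ 49.5  -2.6 122.6] afterturn-mm [ 49.2  -2.6 122.7] turn -0.001 F [-0.5  0.3 -0.7] grip 48.5 mm 0.0N
```

```bash

python3 -m crank '[[[16,-1,0,0,-1],[17,-1,0,0,-1],[16,-0.6,0,0,-1],[0,0,0,0,-1],[0,0,0,0,-1],[0,0,0,0,-1]]]' 20 >/dev/null
python3 - <<'E'
from h import *
I,xs,y=upr([.7404,.0638,.105])
cv2.imwrite('pics/u.png',I)
m=(I<75).astype(np.uint8);A,B=np.meshgrid(xs,xs);k=(A**2+B**2<.031**2)
print('dark',A[k&(m>0)].mean(),B[k&(m>0)].mean(),m[k].mean(), [round(float(v)) for v in np.percentile(I,[5,50,95])])
plan([.7404,.0638,.053],26.8)
E
```

```text
dark -0.0005410371873065501 3.2672782797423326e-05 0.7318683155080213 [35, 115, 197]
t17.87 p [740.1  63.1 176.5] yaw 26.7 now-mm [  0.8  -0.5 123.5] afterturn-mm [  0.5  -0.5 123.5] turn -0.001 F [-0.   0.6 -0.1] grip 85.5 mm 0.0N[ WARN:0@0.411] global loadsave.cpp:1063 imwrite_ Unsupported depth image for selected encoder is fallbacked to CV_8U.
```

Consistent (0.5 mm). Descending and gripping the lid.

```bash

python3 -m crank '[[[0,0,20,0,-1],[0,0,30,0,-1],[0,0,30,0,-1],[0,0,25,0,-1],[0,0,12,0,-1],[0,0,0,0,-1],[0,0,3,0,-1],[0,0,0,0,-1]]]' 25 | egrep "pos|force"
python3 -m crank '[[[0,0,0,0,1],[0,0,0,0,1],[0,0,0,0,1],[0,0,0,0,1],[0,0,0,0,1],[0,0,0,0,1],[0,0,0,0,1],[0,0,0,0,1]]]' 25 | egrep "time|pos|force|width"
```

```text
position: [0.742, 0.064, 0.059]
ft_force: [0.2, 0.4, 0.6]
grip_force: 0.0
time: 19.2
position: [0.741, 0.0639, 0.0573]
ft_force: [0.8, -1.2, 2.3]
grip_width: 0.609
grip_force: 25.0
```

```bash

python3 -m crank '[[[0,0,-15,0,1],[0,0,-25,0,1],[0,0,-25,0,1],[0,0,-20,0,1],[0,0,0,0.072,1],[0,0,0,0,1],[0,0,0,0,1]]]' 25 | egrep "time|pos|force|width"
python3 - <<'E'
from h import *
print(atz('top',(152,152),.17))
plan([.5465,.1767,.142],22.6)
E
```

```text
time: 19.78
position: [0.7402, 0.0638, 0.1417]
ft_force: [-0.6, 0.1, -3.5]
grip_width: 0.609
grip_force: 25.0
[0.6650527  0.24320602 0.17      ]
t19.78 p [740.2  63.8 141.7] yaw 22.7 now-mm [-135.1 -179.    -0. ] afterturn-mm [-135.5 -178.7   -0.3] turn 0.002 F [-0.6  0.1 -3.5] grip 53.0 mm 25.0N
```

```bash

python3 -m crank '[[[-10,-14,0,0,1],[-18,-24,0,0,1],[-18,-24,0,0,1],[-18,-24,0,0,1],[-18,-24,0,0,1],[-18,-24,0,0,1],[-18,-23,0,0,1],[-17,-22,0,0,1],[0,0,0,0,1],[0,0,0,0,1]]]' 25 >/dev/null
python3 -m crank '[[[0,0,0,0,1],[0,0,0,0,1]]]' 25 >/dev/null
python3 - <<'E'
from h import *
plan([.546,.1765,.110],22.6)
g=get_image("wrist")
s,p,M,y=st();T=np.array(g["T_tool_cam"])
for yy in(23.8,):
    e=R.from_euler('z',yy,degrees=True).as_matrix()[:,:2]
    for a,b in((-1,-1),(1,-1),(1,1),(-1,1)):
        P=np.array([.546,.1765,.05])+.055*(e[:,0]*a+e[:,1]*b);q=((P-p)@M-T[:3,3])@T[:3,:3];print(np.round([g['fx']*q[0]/q[2]+g['cx'],g['fx']*q[1]/q[2]+g['cy']],1))
im=g["pixels"][:,:,::-1];cv2.imwrite("pics/w4.png",im)
# orange mask
h=cv2.cvtColor(im,cv2.COLOR_BGR2HSV);m=((h[...,0]>8)&(h[...,0]<28)&(h[...,1]>70)&(h[...,2]>60)).astype(np.uint8)
yy,xx=np.nonzero(m);print(len(yy),xx.min(),xx.max(),yy.min(),yy.max())
for r in range(110,250,10):
    c=np.nonzero(m[r])[0];print(r,c[[0,-1]] if len(c) else '',len(c),end=' ; ')
print()
for cc in range(150,420,15):
    c=np.nonzero(m[:,cc])[0];print(cc,c[[0,-1]] if len(c) else '',end=' ; ')
E
```

```text
t20.78 p [548.  176.  141.5] yaw 22.6 now-mm [-1.6 -1.2 31.5] afterturn-mm [-1.6 -1.2 31.5] turn -0.001 F [ 0.2  0.2 -3.1] grip 53.2 mm 25.0N
[333.5 249.6]
[336.6 140.1]
[217.8 142.8]
[226.2 251.9]
10101 159 527 136 344
110  0 ; 120  0 ; 130  0 ; 140 [217 334] 84 ; 150 [218 334] 84 ; 160 [219 333] 82 ; 170 [219 333] 82 ; 180 [220 332] 33 ; 190 [220 332] 20 ; 200 [221 332] 9 ; 210 [222 331] 7 ; 220 [222 331] 7 ; 230 [223 228] 6 ; 240  0 ; 
150  ; 165 [265 315] ; 180  ; 195 [331 344] ; 210 [332 343] ; 225 [137 343] ; 240 [136 344] ; 255 [136 343] ; 270 [136 343] ; 285 [136 343] ; 300 [136 343] ; 315 [136 344] ; 330 [137 343] ; 345 [332 343] ; 360 [331 343] ; 375 [331 343] ; 390 [261 343] ; 405 [326 343] ;
```

```bash

python3 -c "
from h import *
plan([.5492,.1787,.109],22.1)"
```

```text
t20.83 p [548.1 176.1 141.6] yaw 22.5 now-mm [ 2.1 -2.  32.6] afterturn-mm [ 2.  -2.  32.6] turn 0.008 F [-0.4  0.7 -3. ] grip 53.1 mm 25.0N
```

```bash

python3 -m crank '[[[2,-2,0,0.008,1],[0,0,10,0,1],[0,0,10,0,1],[0,0,8,0,1],[0,0,4,0,1],[0,0,0,0,1],[0,0,0,0,1],[0,0,1,0,1],[0,0,0,0,1],[0,0,0,0,1]]]' 25 | egrep "time|pos|force|width"
python3 -c "
from h import *
plan([.5492,.1787,.1073],22.1)"
```

```text
time: 21.67
position: [0.5488, 0.1799, 0.1095]
ft_force: [-0.7, -0.4, -3.5]
grip_width: 0.613
grip_force: 25.0
t21.67 p [548.8 179.9 109.5] yaw 22.2 now-mm [-0.1  1.3  2.2] afterturn-mm [-0.1  1.3  2.2] turn 0.001 F [-0.7 -0.4 -3.5] grip 53.3 mm 25.0N
```

```bash

python3 -m crank '[[[0,1,1,0,1],[0,0,1,0,1],[0,0,0.5,0,1],[0,0,0.3,0,1],[0,0,0,0,1]]]' 25 | egrep "time|pos|force|width"
python3 -m crank '[[[0,0,0.4,0,1],[0,0,0.4,0,1],[0,0,0,0,1]]]' 25 | egrep "time|pos|force|width"
```

```text
time: 22.08
position: [0.5494, 0.1787, 0.1072]
ft_force: [-1.9, -2.1, 2.8]
grip_width: 0.609
grip_force: 25.0
time: 22.33
position: [0.5496, 0.1788, 0.1071]
ft_force: [-2.2, -2.0, 7.8]
grip_width: 0.613
grip_force: 25.0
```

```bash

python3 -m crank '[[[0,0,0,0,-1],[0,0,0,0,-1],[0,0,0,0,-1],[0,0,0,0,-1],[0,0,0,0,-1],[0,0,-15,0,-1],[0,0,-25,0,-1],[0,0,-30,0,-1],[0,0,-20,0,-1],[0,0,0,0,-1]]]' 25 | egrep "time|pos|force|width"
python3 -m crank '[[[0,0,0,0,-1],[0,0,0,0,-1]]]' 25 >/dev/null
python3 - <<'E'
from h import *
I,xs,y=upr([.549,.1785,.155])
A,B=np.meshgrid(xs,xs);k=(A**2+B**2<.031**2)&(I<75)
print('lid',.549+A[k].mean(),.1785+B[k].mean(),k.sum())
# line direction
k=(A**2+B**2<.025**2)&(A**2+B**2>.004**2)&(I>150)
print('line yaw',np.degrees(np.arctan2(B[k].mean(),A[k].mean())),k.sum())
g=get_image("wrist");s,p,M,y=st();T=np.array(g["T_tool_cam"]);print(p,y)
im=g["pixels"][:,:,::-1];cv2.imwrite("pics/w5.png",im)
def w(P):
    q=((np.array(P)-p)@M-T[:3,3])@T[:3,:3];return np.round([g['fx']*q[0]/q[2]+g['cx'],g['fx']*q[1]/q[2]+g['cy']],1)
for yy,c,hh,z in((23.2,(.549,.1785),.055,.05),(23.2,(.549,.1785),.032,.127)):
    e=R.from_euler('z',yy,degrees=True).as_matrix()[:,:2]
    print([w(np.r_[c,z]+hh*(e[:,0]*a+e[:,1]*b)).tolist() for a,b in((-1,-1),(1,-1),(1,1),(-1,1))])
h=cv2.cvtColor(im,cv2.COLOR_BGR2HSV);m=((h[...,0]>8)&(h[...,0]<28)&(h[...,1]>70)&(h[...,2]>60)).astype(np.uint8)
for r in range(130,250,15):
    c=np.nonzero(m[r])[0];print(r,c[[0,-1]] if len(c) else '',len(c),end=' ; ')
print()
for cc in range(215,345,10):
    c=np.nonzero(m[:,cc])[0];print(cc,c[[0,-1]] if len(c) else '',end=' ; ')
v=cv2.resize(im[100:280,180:380],(800,600)) if 0 else cv2.resize(im[90:270,170:410],(800,600));cv2.imwrite('pics/w5c.png',v)
E
```

```text
time: 23.17
position: [0.5516, 0.1803, 0.2004]
ft_force: [1.8, 0.8, 0.7]
grip_width: 0.998
grip_force: 0.0
lid 0.5479758338993004 0.1785304327733152 9123
line yaw 25.18044099165853 336
[0.54804901 0.17853475 0.19387293] 22.16180833516859
[[327.4, 229.2], [329.9, 133.9], [228.5, 135.9], [234.5, 230.8]]
[[315.5, 235.6], [316.5, 166.8], [242.7, 168.1], [246.3, 236.9]]
130  0 ; 145 [229 327] 70 ; 160 [230 327] 43 ; 175 [231 327] 25 ; 190 [232 326] 23 ; 205 [232 326] 25 ; 220 [233 325] 24 ; 235  0 ; 
215  ; 225  ; 235 [135 230] ; 245 [135 229] ; 255 [134 343] ; 265 [134 343] ; 275 [134 343] ; 285 [134 343] ; 295 [134 343] ; 305 [134 343] ; 315 [134 343] ; 325 [135 343] ; 335 [331 343] ;
```

Tall jar: the lid centre coincides with the case centre within about 1 mm, and the yaw is within 2°. Now the short jar.

```bash

python3 -m crank '[[[0,0,-6,0.082,-1],[0,0,0,0.082,-1],[0,0,0,0,-1]]]' 35 >/dev/null
python3 -c "
from h import *
plan(np.array([.615,-.199,.18])-.004*c92,12.8)"
```

```text
t23.68 p [548.5 178.7 200.5] yaw 12.6 now-mm [-21.5 381.6  20.6] afterturn-mm [-22.5 381.6  20.5] turn -0.003 F [ 0.3 -0.1 -0.4] grip 86.9 mm 0.0N
```

```bash

python3 -m crank '[[[-1,20,0,0,-1],[-2,35,0,0,-1],[-2,40,0,0,-1],[-2,40,0,0,-1],[-2,40,0,0,-1],[-2,40,2,0,-1],[-2,40,3,0,-1],[-2,40,4,0,-1],[-2,40,4,0,-1],[-2,31,4,0,-1]]]' 35 >/dev/null
python3 -m crank '[[[-2,15,4,0,-1],[0,0,0,0,-1],[0,0,0,0,-1],[0,0,0,0,-1],[0,0,0,0,-1],[0,0,0,0,-1]]]' 35 >/dev/null
python3 - <<'E'
from h import *
plan(np.array([.615,-.199,.0825])-.004*c92,12.8)
lid([.615,-.199,.1205])
E
```

```text
t25.02 p [ 613.1 -194.8  181.1] yaw 13.0 now-mm [-2.9  3.  98.6] afterturn-mm [-2.8  3.  98.6] turn 0.003 F [-0.1 -0.3 -0.3] grip 87.2 mm 0.0N
lid line deg/bright [(58, 210), (56, 209), (60, 209), (62, 208), (54, 207), (64, 203)] median 32
```

```bash

python3 -m crank '[[[-2.9,3,20,0,-1],[0,0,25,0,-1],[0,0,25,0,-1],[0,0,18,0,-1],[0,0,10,0,-1],[0,0,0,0,-0.5],[0,0,0,0,-0.5],[0,0,0,0,-0.5]]]' 35 |egrep 'time|pos|force|width'
python3 -c "
from h import *
plan(np.array([.615,-.199,.0825])-.004*c92,12.8)"
```

```text
time: 25.73
position: [0.6117, -0.2009, 0.0843]
ft_force: [0.6, -0.3, 0.0]
grip_width: 0.855
grip_force: 0.0
t25.73 p [ 611.7 -200.9   84.3] yaw 12.8 now-mm [-0.1 -2.6  1.8] afterturn-mm [-0.1 -2.6  1.8] turn -0.000 F [ 0.6 -0.3  0. ] grip 74.4 mm 0.0N
```

```bash

python3 -m crank '[[[0,-2,1.8,0,1],[0,0,0,0,1],[0,0,0,0,1],[0,0,0,0,1],[0,0,0,0,1]]]' 35 |egrep 'time|pos|force|width'
python3 -m crank '[[[0,0,0,0.11,1],[0,0,0,0.11,1],[0,0,0,0.11,1],[0,0,0,0.11,1],[0,0,0,0.11,1],[0,0,0,0.11,1],[0,0,0,0.11,1],[0,0,0,0,1]]]' 35 |egrep 'pos|force|width'
python3 -m crank '[[[0,0,0,0,-0.5],[0,0,0,0,-0.5],[0,0,0,0,-0.5],[0,0,0,-0.11,-0.5],[0,0,0,-0.11,-0.5],[0,0,0,-0.11,-0.5],[0,0,0,-0.11,-0.5],[0,0,0,-0.11,-0.5],[0,0,0,-0.11,-0.5],[0,0,0,-0.11,-0.5]]]' 35 |egrep 'pos|force|width'
python3 - <<'E'
from h import *
lid([.615,-.199,.1205])
plan(np.array([.615,-.199,.0825])-.004*c92,12.8)
E
```

```text
time: 26.15
position: [0.6105, -0.1956, 0.0823]
ft_force: [-3.6, 7.9, 11.5]
grip_width: 0.48
grip_force: 11.1
position: [0.6201, -0.197, 0.0884]
ft_force: [8.9, 3.6, 13.9]
grip_width: 0.02
grip_force: 8.2
position: [0.621, -0.2023, 0.0881]
ft_force: [15.3, -5.3, 14.5]
grip_width: 0.686
grip_force: 10.8
lid line deg/bright [(48, 226), (46, 226), (50, 224), (44, 216), (52, 185), (54, 157)] median 37
t27.70 p [ 621.3 -202.6   88.5] yaw 13.3 now-mm [-9.1 -6.6  5.8] afterturn-mm [-9.  -6.4  6. ] turn 0.009 F [12.4 -5.7 12.1] grip 61.6 mm 9.0N
```

The grip was too shallow and slipped off over the top. I'll rise, recentre and go deeper.

```bash

python3 -m crank '[[[0,0,-15,0,-1],[0,0,-20,0,-1],[0,0,-5,0,-1],[0,0,0,0,-1],[0,0,0,0,-1],[0,0,0,0,-1],[0,0,0,0,-1]]]' 35 |egrep 'pos|force|width'
python3 - <<'E'
from h import *
g=lid([.615,-.199,.1205])
plan(np.array([.615,-.199,.077])-.004*c92,12.8)
# image lid dark blob centre vs prediction
im=cv2.cvtColor(g["pixels"],cv2.COLOR_RGB2GRAY);cv2.imwrite("pics/w6.png",g["pixels"][:,:,::-1])
s,p,M,y=st();T=np.array(g["T_tool_cam"]);X=c92*.866-np.array([0,0,.5]);Y=np.cross(c92*.5+np.array([0,0,.866]),X);P=np.array([.615,-.199,.1205])
pr=lambda P:(lambda q:np.array([g['fx']*q[0]/q[2]+g['cx'],g['fx']*q[1]/q[2]+g['cy']]))(((P-p)@M-T[:3,3])@T[:3,:3])
print(pr(P),[np.round(pr(P+.027*d),1).tolist() for d in(X,-X,Y,-Y)])
m=(im<60).astype(np.uint8);n,l,stt,c=cv2.connectedComponentsWithStats(m)
u,v=pr(P).astype(int);k=l[v,u] or l[v+6,u+6];print(stt[k],c[k])
for d in range(0,180,30):
    D=np.cos(np.radians(d))*X+np.sin(np.radians(d))*Y
    prof=[ [int(im[tuple(pr(P+r*sg*D).round().astype(int)[::-1])]) for r in np.arange(.021,.036,.0015)] for sg in(1,-1)];print(d,prof)
E
```

```text
position: [0.6091, -0.1987, 0.1192]
ft_force: [-0.1, -0.2, -0.1]
grip_width: 0.995
grip_force: 0.0
lid line deg/bright [(42, 216), (40, 216), (44, 216), (38, 216), (48, 215), (46, 215)] median 34
t28.33 p [ 609.2 -198.7  119.3] yaw 12.8 now-mm [ 1.9  0.2 42.3] afterturn-mm [ 1.9  0.1 42.3] turn -0.000 F [ 0.1  0.6 -0.4] grip 86.8 mm 0.0N
[282.32571697 223.35065082] [[294.7, 187.8], [269.2, 261.3], [245.1, 209.2], [318.6, 237.2]]
[ 236  186   79   78 4399] [275.00818368 226.17003865]
0 [[34, 34, 32, 75, 213, 215, 212, 178, 155, 149], [24, 20, 25, 23, 18, 56, 147, 145, 129, 101]]
30 [[38, 57, 41, 31, 105, 213, 213, 214, 216, 214], [25, 27, 25, 140, 146, 145, 146, 146, 139, 46]]
60 [[35, 35, 33, 32, 35, 59, 215, 217, 217, 217], [25, 30, 117, 130, 130, 129, 128, 130, 131, 133]]
90 [[34, 35, 34, 36, 34, 37, 88, 213, 201, 178], [26, 96, 136, 130, 131, 132, 133, 129, 133, 132]]
120 [[35, 38, 38, 38, 25, 26, 23, 62, 143, 146], [34, 65, 173, 210, 207, 131, 121, 123, 121, 121]]
150 [[39, 39, 38, 28, 25, 26, 19, 89, 147, 147], [32, 32, 112, 166, 211, 213, 210, 212, 214, 210]]
```

```bash

cat >> h.py <<'E'
def cen(P):
    """refine tilted lid centre in its plane from rim crossings"""
    P=np.array(P,float);g=get_image("wrist");im=cv2.cvtColor(g["pixels"],cv2.COLOR_RGB2GRAY).astype(np.float32);s,p,M,y=st();T=np.array(g["T_tool_cam"])
    X=c92*.866-np.array([0,0,.5]);Z=c92*.5+np.array([0,0,.866]);Y=np.cross(Z,X)
    r=np.arange(.015,.040,.0005)
    for it in range(4):
        pts=[]
        for d in np.radians(np.arange(-90,91,10)):  # far half only (near half shows the skirt)
            Q=P+r[:,None]*(np.cos(d)*X+np.sin(d)*Y);q=((Q-p)@M-T[:3,3])@T[:3,:3]
            I=cv2.remap(im,(g['fx']*q[:,0]/q[:,2]+g['cx']).astype(np.float32)[None],(g['fx']*q[:,1]/q[:,2]+g['cy']).astype(np.float32)[None],1)[0]
            if I[:6].max()>100: continue
            k=np.argmax(I>85)
            if k: pts.append([r[k]*np.cos(d),r[k]*np.sin(d)])
        pts=np.array(pts);A=np.c_[pts,np.ones(len(pts))];sol=np.linalg.lstsq(A,(pts**2).sum(1),rcond=None)[0];c=sol[:2]/2;P=P+c[0]*X+c[1]*Y
    print('centre',np.round(P,4),'radius %.4f'%np.sqrt(sol[2]+c@c),len(pts));return P
E
python3 - <<'E'
from h import *
P=cen([.6156,-.1953,.1205]);lid(P)
plan(np.array([*P[:2],.077])-.004*c92,12.8)
E
```

```text
centre [ 0.6146 -0.1953  0.1211] radius 0.0268 17
lid line deg/bright [(28, 216), (30, 216), (32, 216), (26, 216), (24, 215), (34, 215)] median 34
t28.43 p [ 609.5 -198.7  119.8] yaw 12.8 now-mm [ 2.  -3.7 42.8] afterturn-mm [ 2.  -3.7 42.8] turn -0.000 F [0.4 0.9 0.4] grip 86.9 mm 0.0N
```

```bash

python3 -m crank '[[[2,-3.7,10,0,-1],[0,0,16,0,-1],[0,0,16,0,-1],[0,0,0,0,-1],[0,0,0,0,-1],[0,0,0,0,1],[0,0,0,0,1],[0,0,0,0,1],[0,0,0,0,1],[0,0,0,0,1]]]' 35 |egrep 'time|pos|force|width'
python3 -m crank '[[[0,0,0,0,1],[0,0,0,0,1]]]' 35 |egrep 'time|pos|force|width'
```

```text
time: 29.27
position: [0.6116, -0.195, 0.0794]
ft_force: [-0.5, -0.5, -0.3]
grip_width: 0.709
grip_force: 0.0
time: 29.43
position: [0.6115, -0.1947, 0.0792]
ft_force: [-0.2, 1.3, 11.9]
grip_width: 0.558
grip_force: 8.6
```

```bash

python3 -m crank '[[[0,0,0,0,-0.6],[0,0,0,0,-0.6],[0,0,0,0.05,-0.6],[0,0,3,0,-0.6],[0,0,2,0,-0.6],[0,0,0,0,-0.6],[0,0,0,0,-0.6]]]' 35 |egrep 'time|pos|force|width'
python3 - <<'E'
from h import *
P=cen([.6146,-.1953,.1211]);lid(P)
plan(np.array([*P[:2],.075])-.004*c92,9.8)
E
```

```text
time: 30.02
position: [0.6148, -0.1945, 0.0774]
ft_force: [1.8, 2.5, 11.7]
grip_width: 0.798
grip_force: 5.0
centre [ 0.608  -0.2079  0.1237] radius 0.0338 13
lid line deg/bright [(28, 192), (26, 173), (30, 168), (24, 162), (32, 155), (34, 147)] median 27
t30.12 p [ 614.8 -194.5   77.4] yaw 10.0 now-mm [-12.8  10.8   2.3] afterturn-mm [-12.7  10.8   2.4] turn 0.003 F [ 1.3  2.1 11.2] grip 69.3 mm 5.0N
```

```bash

python3 -m crank '[[[0,0,-2,0,-0.6],[0,0,-2,0,-0.6],[0,0,0,0,-0.6],[0,0,0,0,-0.6]]]' 35 |egrep 'pos|force|width'
python3 -m crank '[[[0,0,-40,0,-1],[0,0,-20,0,-1],[0,0,0,0,-1],[0,0,0,0,-1],[0,0,0,0,-1]]]' 35 |egrep 'time|pos|force|width'
python3 - <<'E'
from h import *
P=cen([.6146,-.1953,.1211]);lid(P)
plan(np.array([*P[:2],.075])-.004*c92,9.8)
np.save('w7.npy',get_image("wrist")["pixels"])
# round jar rim in reach of body?
a=get_image("side")["pixels"][:,:,::-1];cv2.imwrite("pics/s7.png",a)
E
```

```text
position: [0.6128, -0.195, 0.0787]
ft_force: [4.4, 0.1, 5.2]
grip_width: 0.8
grip_force: 3.2
time: 30.87
position: [0.6093, -0.195, 0.1358]
ft_force: [0.0, -0.1, -0.7]
grip_width: 0.992
grip_force: 0.0
centre [ 0.6145 -0.1961  0.1211] radius 0.0266 17
lid line deg/bright [(38, 215), (36, 215), (34, 215), (32, 215), (40, 213), (30, 213)] median 34
t30.97 p [ 609.4 -194.8  135.4] yaw 9.9 now-mm [ 1.3  1.  60.4] afterturn-mm [ 1.   0.8 60.4] turn 0.001 F [ 0.4  0.8 -0.6] grip 86.8 mm 0.0N
```

```bash

python3 -m crank '[[[0,0,10,0.07,-1],[0,0,10,0.071,-1],[0,0,0,0,-1],[0,0,0,0,-1]]]' 35 >/dev/null
python3 - <<'E'
from h import *
P=np.array([.6145,-.1957,.1208])
plan(np.array([*P[:2],.075])-.008*c92,1.8)
E
```

```text
t31.40 p [ 610.2 -194.6  116.6] yaw 1.9 now-mm [-3.5 -0.3 41.6] afterturn-mm [-3.6 -0.3 41.6] turn 0.002 F [ 0.4 -0.2  0.2] grip 86.8 mm 0.0N
```

```bash

python3 -m crank '[[[-3.5,0,12,0,-1],[0,0,15,0,-1],[0,0,8,0,-1],[0,0,3,0,-1],[0,0,1.5,0,-1],[0,0,0,0,-1],[0,0,0,0,-1]]]' 35 |egrep 'time|pos|force'
python3 -m crank '[[[0,0,2,0,-1],[0,0,0,0,-1],[0,0,0,0,-1]]]' 35 |egrep 'time|pos|force'
```

```text
time: 31.98
position: [0.6082, -0.195, 0.0789]
ft_force: [0.9, -1.1, 1.0]
grip_force: 0.0
time: 32.23
position: [0.6078, -0.195, 0.0765]
ft_force: [-1.1, -0.2, 0.7]
grip_force: 0.0
```

```bash

python3 -m crank '[[[0,0,2,0,-1],[0,0,1,0,-1],[0,0,0,0,-1]]]' 35 |egrep 'time|pos|force'
python3 -m crank '[[[0,0,0,0,1],[0,0,0,0,1],[0,0,0,0,1],[0,0,0,0,1],[0,0,0,0,1],[0,0,0,0,1],[0,0,0,0,1]]]' 35 |egrep 'time|pos|force|width'
```

```text
time: 32.48
position: [0.6074, -0.1949, 0.0729]
ft_force: [0.2, 0.6, 0.6]
grip_force: 0.0
time: 33.07
position: [0.608, -0.1959, 0.0735]
ft_force: [1.4, -0.9, 0.2]
grip_width: 0.608
grip_force: 34.8
```

Solid grip (53 mm, 35 N). Stroke.

```bash

python3 -m crank '[[[0,0,0,0.1,1],[0,0,0,0.1,1],[0,0,0,0.1,1],[0,0,0,0.1,1],[0,0,0,0.1,1],[0,0,0,0,1]]]' 35 |egrep 'pos|force|width'
python3 -c "
from h import *
print(ctrl.get_state()['torque']);lid([.6145,-.1957,.1208])"
python3 -m crank '[[[0,0,0,0,-0.6],[0,0,0,0,-0.6],[0,0,0,0,-0.6],[0,0,0,-0.1,-0.6],[0,0,0,-0.1,-0.6],[0,0,0,-0.1,-0.6],[0,0,0,-0.1,-0.6],[0,0,0,-0.1,-0.6],[0,0,0,0,-0.6]]]' 35 |egrep 'time|pos|force|width'
python3 -c "
from h import *
cen([.6145,-.1957,.1208]);lid([.6145,-.1957,.1208])"
```

```text
position: [0.6078, -0.2023, 0.0756]
ft_force: [-0.6, -8.5, 6.3]
grip_width: 0.604
grip_force: 35.1
[-2.80960771  0.57633787  0.31374383]
lid line deg/bright [(-14, 180), (-16, 180), (-22, 178), (-18, 177), (-24, 176), (-20, 172)] median 29
time: 34.37
position: [0.6075, -0.1936, 0.0727]
ft_force: [-0.4, 0.5, 0.1]
grip_width: 0.793
grip_force: 0.0
centre [ 0.6155 -0.1957  0.1203] radius 0.0264 17
lid line deg/bright [(14, 229), (12, 228), (18, 228), (16, 228), (20, 228), (10, 228)] median 38
```

```bash

python3 -m crank '[[[0,0,0,0,1],[0,0,0,0,1],[0,0,0,0,1],[0,0,0,0,1],[0,0,0,0.1,1],[0,0,0,0.1,1],[0,0,0,0.1,1],[0,0,0,0.1,1],[0,0,0,0.1,1],[0,0,0,0,1]]]' 35 |egrep 'pos|force|width'
python3 -c "
from h import *
print(ctrl.get_state()['torque'])"
python3 -m crank '[[[0,0,0,0,-0.6],[0,0,0,0,-0.6],[0,0,0,0,-0.6],[0,0,0,-0.1,-0.6],[0,0,0,-0.1,-0.6],[0,0,0,-0.1,-0.6],[0,0,0,-0.1,-0.6],[0,0,0,-0.1,-0.6],[0,0,0,0,-0.6]]]' 35 |egrep 'time|pos|force|width'
python3 -c "
from h import *
cen([.6145,-.1957,.1208]);lid([.6145,-.1957,.1208])"
```

```text
position: [0.6098, -0.2028, 0.077]
ft_force: [1.4, -10.0, 8.5]
grip_width: 0.606
grip_force: 35.2
[-2.54652419  0.02639914  0.76866535]
time: 36.05
position: [0.6073, -0.1938, 0.0726]
ft_force: [0.0, 0.7, -0.0]
grip_width: 0.795
grip_force: 0.0
centre [ 0.6143 -0.1963  0.1208] radius 0.0265 17
lid line deg/bright [(-4, 229), (-2, 229), (0, 229), (-6, 229), (-8, 228), (2, 226)] median 38
```

```bash

python3 -m crank '[[[0,0,0,0,1],[0,0,0,0,1],[0,0,0,0,1],[0,0,0,0,1],[0,0,0,0.097,1],[0,0,0,0.097,1],[0,0,0,0,1],[0,0,0,0,1]]]' 35 |egrep 'time|pos|force|width'
python3 -c "
from h import *
print(ctrl.get_state()['torque']);cen([.6145,-.1957,.1208]);lid([.6145,-.1957,.1208])
plan(np.array([.6145,-.1957,.0735])-.008*c92,-9.2)"
```

```text
time: 36.82
position: [0.6089, -0.1969, 0.0743]
ft_force: [2.3, -5.3, 1.8]
grip_width: 0.606
grip_force: 35.0
[-1.10558787 -0.54884384  0.15605009]
centre [ 0.6219 -0.1987  0.1163] radius 0.0220 8
lid line deg/bright [(-12, 237), (-10, 237), (-6, 237), (-8, 237), (-14, 236), (-4, 232)] median 31
t36.92 p [ 608.8 -196.9   74.3] yaw -9.2 now-mm [-2.6 -2.1  0.8] afterturn-mm [-2.6 -2.1  0.8] turn -0.000 F [ 2.7 -4.   2.8] grip 52.6 mm 35.0N
```

```bash

python3 -m crank '[[[4,0,-6.9,0,1],[5,0,-8.7,0,1],[5,0,-8.7,0,1],[6,0,-10.4,0,1],[6,0,-10.4,0,1],[5,0,-8.7,0,1],[2,0,-15,0,1],[0,0,-25,0,1],[0,0,-25,0,1],[0,0,0,0,1]]]' 35 |egrep 'time|pos|force|width'
python3 -c "
from h import *
plan([.70,.04,.19],26.8)"
```

```text
time: 37.75
position: [0.6442, -0.1991, 0.1988]
ft_force: [0.3, -0.8, -1.7]
grip_width: 0.608
grip_force: 35.0
t37.75 p [ 644.2 -199.1  198.8] yaw -9.2 now-mm [  16.8 -244.9    9.2] afterturn-mm [ 157.6 -188.2    8.8] turn -0.628 F [ 0.3 -0.8 -1.7] grip 52.9 mm 35.0N
```

```bash

python3 -m crank '[[[1,-15,0,0,1],[2,-33,0,0,1],[2,-33,0,0,1],[2,-33,0,0,1],[2,-33,0,0,1],[2,-33,0,0,1],[2,-33,0,0,1],[4,-32,0,0,1]]]' 35 >/dev/null
python3 -m crank '[[[0,0,10,-0.111,1],[0,0,20,-0.111,1],[0,0,20,-0.111,1],[0,0,20,-0.111,1],[0,0,20,-0.111,1],[0,0,20,0,1],[0,0,10,0,1],[0,0,0,0,1],[0,0,0,0,1]]]' 35 >/dev/null
python3 -c "
from h import *
plan([.70,.04,.040],22.6)"
```

```text
t39.17 p [695.6  39.9  71. ] yaw 22.5 now-mm [ 4.1  1.6 30.9] afterturn-mm [ 4.1  1.6 31. ] turn -0.001 F [ 0.2 -0.2 -3.3] grip 52.8 mm 35.0N
```

```bash

python3 -m crank '[[[0,0,15,0,1],[0,0,10,0,1],[0,0,5,0,1],[0,0,0,0,1],[0,0,0,0,1],[0,0,0,0,1]]]' 35 |egrep 'time|pos|force|width'
python3 -m crank '[[[0,0,0,0,1],[0,0,0,0,1],[0,0,0,0,1]]]' 12 |egrep 'pos|force|width'
python3 -m crank '[[[0,0,0,0,1],[0,0,0,0,1],[0,0,0,0,1]]]' 8 |egrep 'time|pos|force|width'
```

```text
time: 39.67
position: [0.697, 0.0388, 0.0425]
ft_force: [0.0, 0.4, -3.8]
grip_width: 0.604
grip_force: 35.0
position: [0.697, 0.0388, 0.0426]
ft_force: [-0.3, 0.8, -3.8]
grip_width: 0.61
grip_force: 12.0
time: 40.17
position: [0.6966, 0.0387, 0.0421]
ft_force: [0.1, 0.5, -3.2]
grip_width: 0.61
grip_force: 8.0
```

```bash

python3 -m crank '[[[0,0,2,0,1],[0,0,2,0,1],[0,0,0,0,1],[0,0,0,0,1]]]' 8 |egrep 'time|pos|force|width'
python3 -m crank '[[[0,0,1.5,0,1],[0,0,1,0,1],[0,0,0,0,1]]]' 8 |egrep 'time|pos|force|width'
```

```text
time: 40.5
position: [0.6962, 0.0387, 0.0376]
ft_force: [0.5, -1.0, -3.3]
grip_width: 0.618
grip_force: 8.0
time: 40.75
position: [0.6963, 0.0387, 0.0352]
ft_force: [-0.1, 0.0, -2.8]
grip_width: 0.612
grip_force: 8.0
```

```bash

python3 -m crank '[[[0,0,1.5,0,1],[0,0,1.5,0,1],[0,0,0,0,1]]]' 8 |egrep 'time|pos|force|width'
python3 -m crank '[[[0,0,1.5,0,1],[0,0,1.5,0,1],[0,0,0,0,1]]]' 8 |egrep 'time|pos|force|width'
```

```text
time: 41.0
position: [0.6968, 0.0387, 0.0333]
ft_force: [-1.6, -1.1, 0.8]
grip_width: 0.617
grip_force: 8.0
time: 41.25
position: [0.6974, 0.0388, 0.032]
ft_force: [-3.9, -1.4, 8.9]
grip_width: 0.62
grip_force: 8.0
```

```bash

python3 -m crank '[[[0,0,-1.5,0,1],[0,0,0,0,-1],[0,0,0,0,-1],[0,0,0,0,-1],[0,0,0,0,-1],[0,0,0,0,-1]]]' 8 |egrep 'time|pos|force|width'
python3 -m crank '[[[0,0,-25,0,-1],[0,0,-35,0,-1],[0,0,-35,0,-1],[0,0,-20,0,-1],[0,0,0,0,-1],[0,0,0,0,-1],[0,0,0,0,-1]]]' 25 |egrep 'time|pos|force|width'
python3 - <<'E'
from h import *
s,p,M,y=st();g=get_image("wrist");np.savez("w8.npz",p=p,M=M);print(p,y)
a=get_image("side")["pixels"][:,:,::-1];w=g["pixels"][:,:,::-1]
o=np.hstack([cv2.resize(w[100:340,180:400],(440,480)),cv2.resize(a[100:260,220:340],(360,480),interpolation=2)])
cv2.imwrite("pics/c8.png",np.uint8(255*(o/255.)**.7))
E
```

```text
time: 41.75
position: [0.6966, 0.0388, 0.0309]
ft_force: [-0.1, -0.3, 0.1]
grip_width: 0.906
grip_force: 0.0
time: 42.33
position: [0.696, 0.0386, 0.145]
ft_force: [-0.1, -0.3, -1.0]
grip_width: 1.005
grip_force: 0.0
[0.69599866 0.03858614 0.14498308] 22.507689516483936
```

View pics/c8.png

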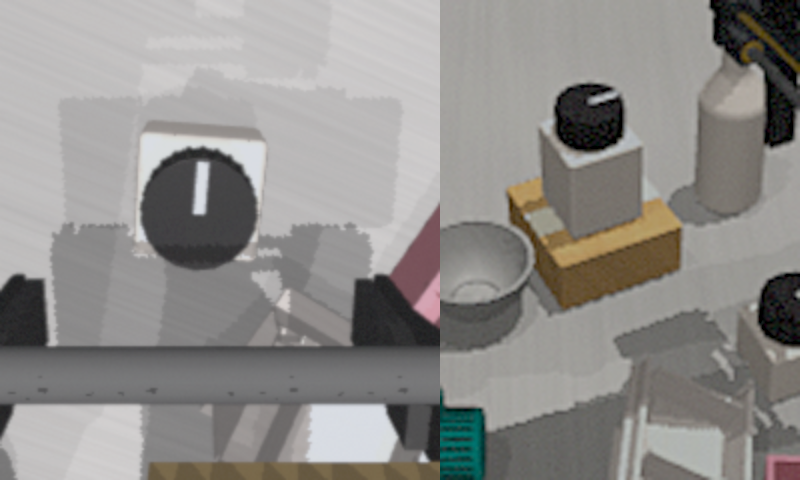

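Wrist: the short jar stands upright with its lid centre at about (200,213) in the composite. The line, (200,213)-(203,165), matches the body axis, so its lid is home. Side: the tall jar stands squarely on the case. Next I locate the short jar.

```bash

python3 - <<'E'
from h import *
z=np.load('w8.npz');T=np.array(get_image("wrist")["T_tool_cam"])
def W(x,y,h):return wat((180+x/2-.25,100+y/2-.25),h,z['p'],z['M'],T,310.4985,279.366,205.511)
c=W(200,211,.075);print(c)
q=np.array([W(141,131,.047),W(265,137,.047),W(259,252,.047),W(137,258,.047)]);print(q.mean(0));e=np.roll(q,-1,0)-q;print(np.linalg.norm(e,axis=1),np.degrees(np.arctan2(e[:,1],e[:,0]))%90)
plan([c[0],c[1],.14],22.5)
E
```

```text
[0.69405285 0.03784247 0.075     ]
[0.69376361 0.03745661 0.047     ]
[0.06006022 0.05912486 0.0625026  0.06539561] [19.67892545 21.1790865  25.45329562 19.17307065]
t42.48 p [695.5  38.5 144. ] yaw 22.5 now-mm [-1.6  0.1  4. ] afterturn-mm [-1.6  0.1  4. ] turn 0.000 F [ 0.   0.6 -0.1] grip 86.9 mm 0.0N
```

```bash

python3 - <<'E'
from h import *
c0=np.array([.694,.0378,.075]);I,xs,y=upr(c0)
A,B=np.meshgrid(xs,xs)
m=((A**2+B**2<.024**2)&(I>140)).astype(np.uint8);n,l,stt,cc=cv2.connectedComponentsWithStats(m)
k=1+np.argmax(stt[1:,4]);x=np.c_[A[l==k],B[l==k]];mu=x.mean(0);d=np.linalg.svd(x-mu)[2][0] if 0 else np.linalg.eigh(np.cov(x.T))[1][:,1];d=d*np.sign(d[0])
t=(x-mu)@d;print('line',len(x),'yaw',np.degrees(np.arctan2(d[1],d[0])),'inner',c0[:2]+mu+d*t.min(),'outer',c0[:2]+mu+d*t.max(),'len',np.ptp(t))
k=(A**2+B**2<.034**2)&(I<75);print('dark',c0[0]+A[k].mean(),c0[1]+B[k].mean(),'eq radius',np.sqrt(k.sum()*(.1/199)**2/np.pi))
E
```

```text
line 469 yaw 18.10422118581686 inner [0.6927936  0.03789867] outer [0.71545814 0.04530843] len 0.023845039265697157
dark 0.6930051759994101 0.038242248773721906 eq radius 0.02658523623727634
```

```bash

python3 -m crank '[[[-2.3,-0.6,10,0,-1],[0,0,30,0,-1],[0,0,30,0,-1],[0,0,30,0,-1],[0,0,14,0,-1],[0,0,0,0,-1],[0,0,2,0,-1],[0,0,0,0,-1],[0,0,0,0,-1]]]' 25 | egrep "pos|force"
python3 -c "
from h import *
plan([.6932,.038,.027],22.5)"
```

```text
position: [0.6959, 0.0388, 0.0323]
ft_force: [-0.4, 1.5, 0.7]
grip_force: 0.0
t43.28 p [695.9  38.8  32.3] yaw 22.5 now-mm [-2.8 -0.3  5.3] afterturn-mm [-2.7 -0.3  5.3] turn 0.000 F [-0.4  1.5  0.7] grip 86.6 mm 0.0N
```

```bash

python3 -m crank '[[[-2.8,0,4,0,-1],[0,0,0,0,-1],[0,0,0,0,1],[0,0,0,0,1],[0,0,0,0,1],[0,0,0,0,1],[0,0,0,0,1],[0,0,0,0,1],[0,0,0,0,1],[0,0,0,0,1]]]' 25 | egrep "pos|force|width"
python3 -m crank '[[[0,0,-20,0,1],[0,0,-35,0,1],[0,0,-35,-0.042,1],[0,0,-35,-0.042,1],[0,0,-30,0,1],[0,0,0,0,1],[0,0,0,0,1]]]' 25 | egrep "pos|force|width"
python3 -c "
from h import *
plan([.5484,.1785,.182],27.3)"
```

```text
position: [0.6917, 0.0372, 0.026]
ft_force: [0.3, 0.2, -0.3]
grip_width: 0.606
grip_force: 25.0
position: [0.6925, 0.0377, 0.1826]
ft_force: [-0.2, -1.1, -3.5]
grip_width: 0.609
grip_force: 25.0
t44.70 p [692.5  37.7 182.6] yaw 27.3 now-mm [-6.340e+01 -1.912e+02  1.000e-01] afterturn-mm [ -63.5 -191.2    0.6] turn 0.000 F [-0.2 -1.1 -3.5] grip 52.9 mm 25.0N
```

```bash

python3 -m crank '[[[-2,-8,-14,0,1],[-9,-25,-14,0,1],[-10,-32,0,0,1],[-11,-32,0,0,1],[-11,-32,0,0,1],[-11,-30,0,0,1],[-9,-20,0,0,1],[-1,-12,0,0,1],[0,0,0,0,1],[0,0,0,0,1]]]' 25 | egrep "pos|force|width"
python3 -m crank '[[[0,0,0,0,1],[0,0,0,0,1],[0,0,0,0,1]]]' 25 >/dev/null
python3 -c "
from h import *
plan([.547,.178,.183],27.3)"
```

```text
position: [0.5471, 0.1772, 0.2084]
ft_force: [1.0, -0.2, -3.3]
grip_width: 0.608
grip_force: 25.0
t45.78 p [548.  176.1 208.5] yaw 27.2 now-mm [-0.  -2.1 25.5] afterturn-mm [-0.  -2.1 25.5] turn -0.002 F [ 0.5  0.4 -3.6] grip 53.2 mm 25.0N
```

```bash

python3 - <<'E'
from h import *
c0=np.array([.5482,.1775,.2575]);I,xs,y=upr(c0)
A,B=np.meshgrid(xs,xs)
m=((A**2+B**2<.026**2)&(I>140)).astype(np.uint8);n,l,stt,cc=cv2.connectedComponentsWithStats(m)
for k in np.argsort(-stt[1:,4])[:2]+1:
    x=np.c_[A[l==k],B[l==k]];mu=x.mean(0);d=np.linalg.eigh(np.cov(x.T))[1][:,1];d=d*np.sign(d[0])
    t=(x-mu)@d;print('line',len(x),'yaw',np.degrees(np.arctan2(d[1],d[0])),'inner',c0[:2]+mu+d*t.min(),'len',np.ptp(t))
E
python3 -m crank '[[[0,-2,8,0,1],[0,0,8,0,1],[0,0,5,0,1],[0,0,0,0,1],[0,0,0,0,1],[0,0,0,0,1]]]' 25 | egrep "pos|force|width"
python3 -c "
from h import *
plan([.547,.178,.181],27.3)"
```

```text
line 238 yaw 20.380680453249198 inner [0.55951976 0.18173576] len 0.01253034130975505
line 78 yaw -56.46554488301297 inner [0.54948631 0.17994478] len 0.0051529563339207385
position: [0.5463, 0.1795, 0.188]
ft_force: [-0.5, 0.7, -3.7]
grip_width: 0.611
grip_force: 25.0
t46.33 p [546.3 179.5 188. ] yaw 27.3 now-mm [-0.   1.6  7. ] afterturn-mm [-0.   1.6  7. ] turn 0.000 F [-0.5  0.7 -3.7] grip 53.2 mm 25.0N
```

```bash

python3 -m crank '[[[0,1.3,2,-0.035,1],[0,0,2,0,1],[0,0,0,0,1],[0,0,0,0,1]]]' 25 | egrep "pos|force"
python3 -m crank '[[[0,0,1,0,1],[0,0,1,0,1],[0,0,0,0,1]]]' 25 | egrep "pos|force"
python3 -c "
from h import *
plan([.547,.178,.181],29.3)"
```

```text
position: [0.5468, 0.1783, 0.1841]
ft_force: [0.2, -0.6, -3.1]
grip_force: 25.0
position: [0.5467, 0.1783, 0.1819]
ft_force: [-0.3, 1.0, -3.3]
grip_force: 25.0
t46.92 p [546.7 178.3 181.9] yaw 29.3 now-mm [0.1 0.4 0.9] afterturn-mm [0.1 0.4 0.9] turn 0.000 F [-0.3  1.  -3.3] grip 53.1 mm 25.0N
```

```bash

python3 -m crank '[[[0,0,0.6,0,1],[0,0,0.5,0,1],[0,0,0,0,1]]]' 25 | egrep "pos|force"
python3 -m crank '[[[0,0,0.5,0,1],[0,0,0.5,0,1],[0,0,0,0,1]]]' 25 | egrep "pos|force"
```

```text
position: [0.5469, 0.1784, 0.181]
ft_force: [-0.6, -0.1, -2.6]
grip_force: 25.0
position: [0.5472, 0.1785, 0.1809]
ft_force: [-1.9, -1.1, 3.4]
grip_force: 25.0
```

```bash

python3 -m crank '[[[0,0,0,0,-1],[0,0,0,0,-1],[0,0,0,0,-1],[0,0,0,0,-1],[0,0,0,0,-1],[0,0,-15,0,-1],[0,0,-25,0,-1],[0,0,-30,0,-1],[0,0,-20,0,-1],[0,0,0,0,-1]]]' 25 | egrep "time|pos|force|width"
python3 -m crank '[[[0,0,0,0,-1],[0,0,0,0,-1],[0,0,0,0,-1]]]' 25 >/dev/null
python3 - <<'E'
from h import *
c0=np.array([.548,.1785,.230]);I,xs,y=upr(c0)
A,B=np.meshgrid(xs,xs)
m=((A**2+B**2<.024**2)&(I>140)).astype(np.uint8);n,l,stt,cc=cv2.connectedComponentsWithStats(m)
k=1+np.argmax(stt[1:,4]);x=np.c_[A[l==k],B[l==k]];mu=x.mean(0);d=np.linalg.eigh(np.cov(x.T))[1][:,1];d=d*np.sign(d[0])
t=(x-mu)@d;print('line',len(x),'yaw',np.degrees(np.arctan2(d[1],d[0])),'inner',c0[:2]+mu+d*t.min(),'len',np.ptp(t))
k=(A**2+B**2<.034**2)&(I<75);print('dark',c0[0]+A[k].mean(),c0[1]+B[k].mean(),'eq radius',np.sqrt(k.sum()*(.1/199)**2/np.pi))
plan([.55,.178,.27],29)
# side view: vertical silhouette of white bodies
a=get_image("side")["pixels"];cv2.imwrite("pics/s9.png",a[:,:,::-1])
g=cv2.cvtColor(a,cv2.COLOR_RGB2GRAY)
for n,P in(('short lid top',(.548,.1785,.230)),('short base',(.548,.1785,.155)),('tall lid top',(.548,.1785,.155)),('case top',(.548,.1785,.05))):print(n,px('side',P).round(1))
E
```

```text
time: 48.25
position: [0.549, 0.1795, 0.2749]
ft_force: [0.8, 1.3, 0.8]
grip_width: 0.999
grip_force: 0.0
line 441 yaw 24.961360368171825 inner [0.54799257 0.17923247] len 0.02361890132810772
dark 0.5476311261673363 0.17966788869589814 eq radius 0.02703941012557097
t48.55 p [546.1 177.9 268.4] yaw 29.3 now-mm [ 3.4  1.8 -1.6] afterturn-mm [ 3.4  1.8 -1.6] turn 0.006 F [-0.4 -0.2 -0.5] grip 87.3 mm 0.0N
short lid top [268.7 105.3]
short base [269.4 133.5]
tall lid top [269.4 133.5]
case top [270.2 168.3]
```

Both lids are home. The short jar's lid centre is at (0.548, 0.179) with radius 27 mm at z = 0.230, so it stands upright, and its yaw matches the tall jar's. Handing in.

```bash
python3 -c "
from bench import job
print(job.close_job())"
```

```text
the job is handed in; nothing more can be done
None
```

I screwed both lids home in the rack, stacked the tall jar on the middle of the case with the short jar on top, and handed the job in at about 49 s; by wrist-camera measurement both jars are within about 1 mm of the case centre and about 2° of its sides, though both stood briefly on the bench first (the tall one slipped from a loosened grip), and I did not re-check the round jar, bottle, bowl or tray at the end.

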